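# Press the glued souvenir tiles

## Task

The small souvenir tiles have just been glued to their wooden backs: lay all of them flat and side by side in the tray of the lever press, slide the tray in under the platen until it drops into its pocket, then pull the lever down until the platen squeezes the tiles and ease it all the way back up slowly, never letting it fly back. Then draw the tray back out so that it lies flat on the apron in front of the platen, and lay the tiles flat and side by side on the floor of the open aluminium pencil box. Do not shove the mug or the glue bottle about.

Things in the scene. Friction and masses are not known exactly. Their poses are not given: they have to be found in the camera images.
- tile_a: one of the loose souvenir tiles, all alike (two or three of the four names are present, the others are None): a square 44 x 44 x 14 mm, 8 mm of blue glazed ceramic on a 6 mm wooden back, about 40 g, starting face up on the desk left of the press. Origin: centre of its underside; z up out of the glazed face, x and y along its edges
- tile_b: one of the loose souvenir tiles, all alike (two or three of the four names are present, the others are None): a square 44 x 44 x 14 mm, 8 mm of blue glazed ceramic on a 6 mm wooden back, about 40 g, starting face up on the desk left of the press. Origin: centre of its underside; z up out of the glazed face, x and y along its edges
- tile_c: one of the loose souvenir tiles, all alike (two or three of the four names are present, the others are None): a square 44 x 44 x 14 mm, 8 mm of blue glazed ceramic on a 6 mm wooden back, about 40 g, starting face up on the desk left of the press. Origin: centre of its underside; z up out of the glazed face, x and y along its edges
- tile_d: one of the loose souvenir tiles, all alike (two or three of the four names are present, the others are None): a square 44 x 44 x 14 mm, 8 mm of blue glazed ceramic on a 6 mm wooden back, about 40 g, starting face up on the desk left of the press. Origin: centre of its underside; z up out of the glazed face, x and y along its edges
- tray: shallow aluminium tray of the press, loose, 250 g, starting empty on the apron between the guide rails. Pan 104 (x) x 178 (y) mm outside, rim 3 mm thick and 9 mm high over all; at its front (-x) a 24 mm wide tongue carries the handle. Origin: centre of the pan's underside; z up, +x the way it slides into the press
- tray_floor (a point): centre of the tray's inner floor, 3 mm above its underside: 98 (x) x 172 (y) mm inside the rim, with room for three tiles in one row along y (centres at y = -55, 0 and 55 mm). Axes as the tray's
- tray_handle (a point): middle of the tray's handle, an upright wooden block 20 (x) x 12 (y) x 38 mm, 97 mm in front (-x) of the tray's origin and 28 mm above its underside; the block's top is 43 mm above the underside. Axes as the tray's
- press: grey spring-return lever press, fixed to the desk, its front towards the robot. Origin: on the desk under the centre of the pocket; x points from its front to its back, y to its left, z up. Two columns 36 x 24 mm stand at x = 0, y = -120 and 120 mm and carry a cross head 64 mm deep in x, 132 to 204 mm above the desk (the ram's top ends about 225 mm up)
- apron (a point): centre of the steel apron in front of the pocket, on its flat top 25 mm above the desk (press x = -185 to -54 mm), where the tray rests at the start with its origin at about press x = -127 mm. Guide rails along both sides of apron and pocket: inner faces at press y = -91.5 and 91.5 mm, tops 36 mm above the desk. Axes as the press's
- pocket (a point): centre of the pocket's floor, 20 mm above the desk, 5 mm lower than the apron: 107 mm long (press x = -53.5 to 53.5 mm), with a back stop 14 mm high behind it. The tray is home when its origin lies here, within 5 mm level and 2 mm in height. To come out again its front must be raised over the 5 mm lip. Axes as the press's
- platen: steel pressing plate of the press, 90 (x) x 164 (y) x 15 mm on a ram, directly over the pocket. Origin: centre of its underside, 59 mm above the desk when raised; the lever drives it down 23.3 mm per radian. It meets tiles lying in the home tray (tops 37 mm above the desk) when the lever is at about 0.94 rad
- lever (a joint): angle of the sprung lever on the press's right (-y) side, in rad: 0 raised (its rest, arm pointing forward and 0.6 rad above level), growing as its front end is pulled down, stop at 1.05. It is turned about the press's y axis. A spring lifts it: about 2 N at the handle when raised, 8 N at 0.94 rad; let go, it flies back. Easing it means staying under 1.2 rad/s (0.17 m/s at the handle)
- lever_grip (a point): middle of the free length of the lever's handle, a rubber-covered round bar 20 mm thick and about 70 mm long, lying level along the press's y, 140 mm from the pivot; it can be gripped or pushed from above; raised, the bar's middle is 244 mm above the desk. Moves with the lever
- lever_pivot (a point): point of the lever's pivot axis beside the middle of the handle bar: x = 0, y = -189 mm, z = 165 mm in the press's frame. The axis is parallel to the press's y
- pencil_box: flat open aluminium pencil box (its lid is off), loose, 300 g, 210 (x) x 130 (y) x 20 mm high, walls and floor 3 mm, on the desk right of the press; takes three tiles in one row along x (centres at x = -62, 0, 62 mm). Origin: centre of its underside; x along its long side, z up
- mug: white ceramic mug, 80 mm across and 95 mm high, behind and right of the press; a bystander. Origin: centre of its underside
- glue_bottle: white glue bottle, 44 mm across and 140 mm high, standing left of the press and behind the tiles; a bystander. Origin: centre of its underside
There are look-alikes about, which are no part of the job. What is shaped like the tray but pink is not meant.

How it is judged (in metres and radians):
On the way, in this order (a step that is already met when the one before it is completed fails the run):
1. the tray, with every tile lying flat in it, has dropped home into the pocket (x of tray in the frame of press between -0.005 and 0.005 m and y of tray in the frame of press between -0.005 and 0.005 m and z of tray in the frame of press below 0.022 m and angle between tray's own z axis and vertical below 0.025 rad and x of tile_a in the frame of tray between -0.036 and 0.036 m and y of tile_a in the frame of tray between -0.072 and 0.072 m and z of tile_a in the frame of tray between 0 and 0.007 m and angle between each of tile_a, tile_b, tile_c, tile_d's own z axis and vertical below 0.12 rad and x of tile_b in the frame of tray between -0.036 and 0.036 m and y of tile_b in the frame of tray between -0.072 and 0.072 m and z of tile_b in the frame of tray between 0 and 0.007 m and x of tile_c in the frame of tray between -0.036 and 0.036 m and y of tile_c in the frame of tray between -0.072 and 0.072 m and z of tile_c in the frame of tray between 0 and 0.007 m and x of tile_d in the frame of tray between -0.036 and 0.036 m and y of tile_d in the frame of tray between -0.072 and 0.072 m and z of tile_d in the frame of tray between 0 and 0.007 m), for 0.2 s.
2. the lever is pulled down and the platen squeezes every tile in the home tray (all of step 1 and value of joint lever above 0.85 rad and contact force between platen and tile_a above 3 N and contact force between platen and tile_b above 3 N and contact force between platen and tile_c above 3 N and contact force between platen and tile_d above 3 N), for 0.1 s.
3. the lever is eased back up, the tray still home (x of tray in the frame of press between -0.005 and 0.005 m and y of tray in the frame of press between -0.005 and 0.005 m and z of tray in the frame of press below 0.022 m and angle between tray's own z axis and vertical below 0.025 rad and value of joint lever below 0.1 rad), for 0.2 s.
At the end, for the whole second after the job is handed in: Every tile lies flat and at rest on the floor of the pencil box (none on edge, stacked or on the rim); the tray lies flat on the apron, its origin 75 to 170 mm in front of the pocket's centre; the lever is up (under 0.1 rad) (x of tile_a in the frame of pencil_box between -0.088 and 0.088 m and y of tile_a in the frame of pencil_box between -0.048 and 0.048 m and z of tile_a in the frame of pencil_box between 0 and 0.007 m and angle between each of tile_a, tile_b, tile_c, tile_d's own z axis and vertical below 0.12 rad and linear speed of each of tile_a, tile_b, tile_c, tile_d, tray below 0.02 m/s and x of tile_b in the frame of pencil_box between -0.088 and 0.088 m and y of tile_b in the frame of pencil_box between -0.048 and 0.048 m and z of tile_b in the frame of pencil_box between 0 and 0.007 m and x of tile_c in the frame of pencil_box between -0.088 and 0.088 m and y of tile_c in the frame of pencil_box between -0.048 and 0.048 m and z of tile_c in the frame of pencil_box between 0 and 0.007 m and x of tile_d in the frame of pencil_box between -0.088 and 0.088 m and y of tile_d in the frame of pencil_box between -0.048 and 0.048 m and z of tile_d in the frame of pencil_box between 0 and 0.007 m and x of tray in the frame of press between -0.17 and -0.075 m and y of tray in the frame of press between -0.006 and 0.006 m and z of tray in the frame of press between 0.023 and 0.028 m and angle between tray's own z axis and vertical below 0.03 rad and value of joint lever below 0.1 rad); the robot touches nothing.
It fails at once if the lever flies back faster than 1.2 rad/s while it is still more than 0.2 rad down (value of joint lever above 0.2 rad and velocity of joint lever below -1.2 rad/s).
It fails at once if the mug is moved by more than 40 mm (distance of mug from where it was at the start of the episode above 0.04 m).
It fails at once if the glue bottle is moved by more than 40 mm (distance of glue_bottle from where it was at the start of the episode above 0.04 m).
Of tile_a, tile_b, tile_c, tile_d only 2 to 3 are there at a start; the rules pass over those that are not, and their reading is None.
At some moment in a run one of tile_a, tile_b, tile_c, tile_d, pencil_box may be knocked a few centimetres aside while the robot is not near it.
It also fails if it takes over 210 s, if anything falls off the work surface, if the arm or the gripper's body presses on something with over 40 N, if the wrist force passes 120 N, or if a joint passes its speed limit or range.

## Robot

A 6-joint arm with a two-finger parallel gripper is mounted at the origin on the work surface. World frame = base frame: x ahead of the robot, y to its left, z up, the work surface at z = 0. Lengths are in mm, angles in degrees, forces in N, time in s.
With the tool pointing down it reaches from about 350 to 850 mm from the base axis. Payload 8.1 kg.
Tool frame: the origin (TCP) lies at the very end of the fingers, on their centre line; the grasp point (between the pads) lies 19 mm behind it (tcp_to_grasp is the distance from the TCP to the grasp point, in mm); z points along the fingers, x is the direction in which the jaws open and shut, and the axes are right-handed (so a half turn about z gives the same grasp; the last joint's range is limited). The gripper opens to 85 mm and grips with 20 to 120 N. Pads are 22 mm wide; open, the fingers measure 114 mm over their backs; the gripper's body (76 mm by 85 mm) begins 54 mm behind the grasp point. The pads swing forward as they close: fully open they stand 13 mm farther back than shut.
Start: joints at [69.018, 7.471, 85.268, -0, 87.261, -4.893], TCP at [166.253, 576.511, 231.292] pointing down, gripper open.
Joint ranges: [-169.43, 169.43], [-51.17, 129.36], [1.28, 143.12], [-76.62, 256.62], [0, 156.53], [-152.29, 152.29]. Speed limits (degrees/s): [136.94, 136.94, 159.86, 180, 180, 180].

## Interface

Orientations are given as [roll, pitch, yaw] about the fixed x, y, z axes, in that order (R = Rz(yaw) Ry(pitch) Rx(roll)).
In Python, from bench import * gives the robot as it stands. The module is installed in compiled form; this text tells all that it offers.
- The arm moves only by the tool apply_moves, never from a script. Its argument "targets" is text: rows parted by semicolons, each of 7 numbers parted by spaces: the turn, a rotation vector about the tool's x, y, z in rad, then the shift along the tool's x, y, z in cm, then the finger opening in cm, from 0 to 8.54. A call has exactly 5 rows; each row is the pose to reach, as a shift and turn from the pose commanded when the call began, along the tool's axes at that moment; what a row does not reach only later rows make up. A row lasts 1/10 s, in which the tool goes at most 50 mm and 8.59 degrees, less where a joint would pass 70% of its speed; a pose out of reach is approached as far as the arm can. A call with a gripper value outside its range is refused whole. The fingers move at their own pace and stop on an object; "force" is the grip in N (left out, the last holds). Time passes only in rows, so rows that repeat a pose let the fingers close, or fill a call up. It gives the time, the measured TCP pose, the force and the opening at its end, in the units of the state.
- sense(): the state, without advancing time (a new reading comes with each control period).
- snapshot(name): name is "scene" or "top"; returns the picture (400x640x3 uint8, red, green, blue); there is no depth.
- camera_model(name): a dict with "fx", "fy", "cx", "cy" (pixels), "position" and "attitude" of the camera in the world. Camera axes: x right, y up, looking along -z (the intrinsics and any distortion apply to the point x, -y, -z); pixel columns grow to the right and rows downward; lengths in mm; the calibration is good to about 2 mm. A picture is of the moment at which its call begins. camera_model takes no time and is no camera call.
- hand_in(): hands the job in, once; it reports no verdict.
Trained networks look in the newest picture that a camera, given by its name, has taken for a name from the list of things; names that differ only in an ending like _2 or _b are one class to them, and where a whole thing is asked for, a point or a joint stands for the part that bears it (a point fixed in the world has none). Each returns a list of dicts, best first, with "confidence" (0 to 1); they miss things now and then, are a little off and sometimes report something else, mostly with a low value. They report only what shows in the picture. A call takes as long as a camera call. They do not tell look-alikes from the thing itself.
- recognise(camera, query): "at" ([row, column] in pixels, amid what is visible of it).
- place_of(camera, query): "at" ([row, column] in pixels: a listed point, or the origin of a listed thing).
The state is a dict: "time": time; "joint_pos": joint angles; "qd": joint speeds; "joint_efforts": joint torques, N m; "tool_pos": TCP position; "tcp_rot": TCP orientation; "ft_force": force on the tool from outside, world axes, zero at the start; "wrist_torque": the same for the moment, N m; "finger_gap": finger opening in mm.
Only numpy, scipy, OpenCV 4.12 (cv2) and the standard library are available. Lean on these libraries where they do the work, as an engineer would, in place of code of your own. Each camera call takes 0.05 s, during which the arm holds its last target. There are 200 camera calls.

## Working session

There is one attempt and no reset: what is moved stays moved. The work goes in short steps, Python scripts to look and compute and a tool call to move; the robot and the scene stay as the last step left them, time stands still between calls to the robot, and variables do not carry over. Pictures are saved under pics/ and viewed, about 12 in all and at most 16, crops included, and the job is handed in when it is done.

Besides the shell and the picture viewer there is one more tool, called as name(argument=value, ...), one argument or row to a line, values as JSON. apply_moves: Moves the arm, as the interface text tells. Its arguments: {"type":"object","properties":{"targets":{"type":"string"},"force":{"type":"number"}},"required":["targets"]}

```bash
mkdir -p pics; ls; cat > h.py <<'E'
from bench import *
import numpy as np, cv2
from scipy.spatial.transform import Rotation as R
def save(name,f,crop=None,scale=1):
    im=snapshot(name)
    if crop: r0,r1,c0,c1=crop; im=im[r0:r1,c0:c1]
    if scale!=1: im=cv2.resize(im,None,fx=scale,fy=scale,interpolation=cv2.INTER_CUBIC)
    cv2.imwrite('pics/'+f,im[:,:,::-1])
E
python3 - <<'E'
from h import *
print(sense())
for c in("scene","top"):
    print(camera_model(c)); save(c,c+'0.png')
    for q in ["tile_a","tray","press","pencil_box","mug","glue_bottle","lever_grip","tray_handle","apron","pocket","lever_pivot","tray_floor"]:
        print(q,[(np.round(d['at']).tolist(),round(d['confidence'],2)) for d in place_of(c,q)][:6])
E
```

```text
pics
{'time': 0.0, 'joint_pos': array([ 6.90213319e+01,  7.51663679e+00,  8.53301498e+01, -1.33326444e-03,
        8.72589822e+01, -4.89147150e+00]), 'qd': array([-0.03636509, -0.03341727,  0.00531764, -0.07486464,  0.06615045,
        0.01252542]), 'joint_efforts': array([ 2.19685317e-03, -5.69389093e+01, -5.00555205e+01, -2.36583146e-04,
        1.45594400e-02,  2.39296092e-06]), 'tool_pos': array([166.03576394, 576.00470955, 230.22012617]), 'tcp_rot': array([-1.79992308e+02,  1.05497036e-01,  7.39128755e+01]), 'ft_force': array([-0.05560657,  0.9846151 ,  0.30492052]), 'wrist_torque': array([ 0.0114602 ,  0.04384214, -0.01797611]), 'finger_gap': 85.39927768072211}
{'fx': 422.53029361262656, 'fy': 422.53029361262656, 'cx': 316.18122079654455, 'cy': 203.41504769879276, 'position': array([1105.50343376,  735.71827066,  946.42210699]), 'attitude': array([ 50.54523124,  -0.94562669, 138.15944914])}
tile_a [([307.0, 348.0], 0.79), ([287.0, 377.0], 0.49)]
tray [([206.0, 306.0], 0.9), ([256.0, 438.0], 0.88), ([259.0, 293.0], 0.71), ([164.0, 304.0], 0.64), ([285.0, 254.0], 0.64)]
press []

[... 840 characters left out ...]
y [([263.0, 243.0], 0.86), ([275.0, 424.0], 0.82), ([225.0, 364.0], 0.81), ([168.0, 314.0], 0.76)]
press [([137.0, 320.0], 0.62)]
pencil_box [([198.0, 422.0], 0.8)]
mug [([119.0, 391.0], 0.74), ([194.0, 310.0], 0.61)]
glue_bottle [([144.0, 248.0], 0.72), ([133.0, 316.0], 0.67)]
lever_grip [([164.0, 371.0], 0.7)]
tray_handle [([241.0, 235.0], 0.92), ([212.0, 384.0], 0.83), ([294.0, 443.0], 0.66), ([196.0, 313.0], 0.6)]
apron [([169.0, 318.0], 0.67), ([134.0, 314.0], 0.31)]
pocket [([134.0, 320.0], 0.62), ([172.0, 257.0], 0.19)]
lever_pivot [([133.0, 370.0], 0.91), ([120.0, 392.0], 0.37)]
tray_floor [([170.0, 314.0], 0.82), ([268.0, 243.0], 0.81), ([274.0, 423.0], 0.72), ([222.0, 364.0], 0.6)]
```

View pics/scene0.png

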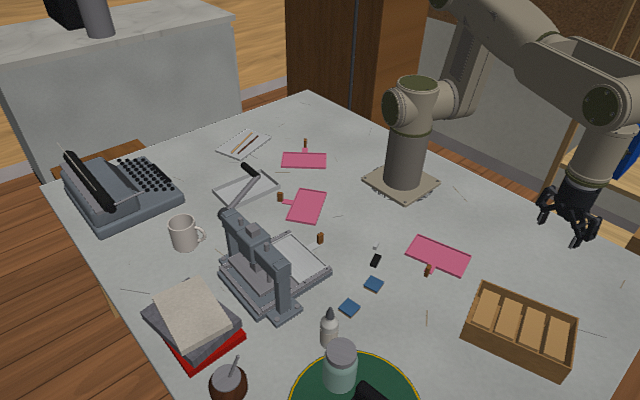

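```bash
python3 - <<'E'
import cv2
im=cv2.imread('pics/top0.png')[90:320,200:480]
cv2.imwrite('pics/top0c.png',cv2.resize(im,None,fx=2.6,fy=2.6,interpolation=cv2.INTER_CUBIC))
E
```

```text
(no output)
```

View pics/top0c.png

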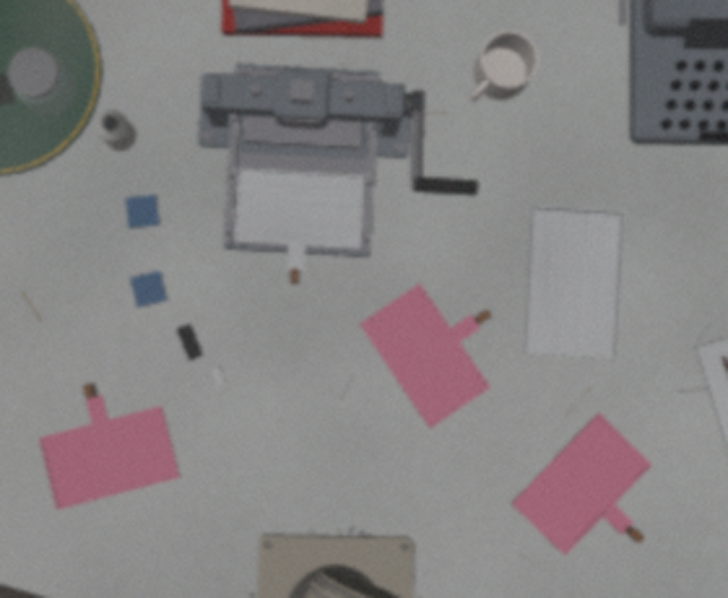

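The silver tray between the press rails, around top (168,314), is the one meant. The three pink look-alikes at (225,364), (263,243) and (275,424) are not. There are two blue tiles, at top (172,255) and (201,257). The pencil box is at (198,421), the mug at (117,393) and the glue bottle at (141,245).

```bash
cat >> h.py <<'E'
def cam(c):
    m=camera_model(c); return m,R.from_euler('xyz',m['attitude'],degrees=True)
def p2w(c,rc,z):
    m,r=cam(c); d=r.apply([(rc[1]-m['cx'])/m['fx'],-(rc[0]-m['cy'])/m['fy'],-1]); p=m['position']
    return p+d*(z-p[2])/d[2]
def w2p(c,P):
    m,r=cam(c); q=r.inv().apply(np.asarray(P,float)-m['position']); 
    q=np.atleast_2d(q); return np.stack([m['cy']+m['fy']*q[:,1]/q[:,2], m['cx']-m['fx']*q[:,0]/q[:,2]],-1)
def blue(c,im=None,z=14):
    im=snapshot(c) if im is None else im
    h=cv2.cvtColor(im,cv2.COLOR_RGB2HSV); m=cv2.inRange(h,(100,90,60),(118,255,255))
    n,l,s,cc=cv2.connectedComponentsWithStats(m); out=[]
    for i in range(1,n):
        if s[i,4]<25: continue
        ys,xs=np.nonzero(l==i)
        W=np.array([p2w(c,(y,x),z)[:2] for y,x in zip(ys,xs)],np.float32)
        rr=cv2.minAreaRect(W); out.append((s[i,4],cc[i][::-1].round(1).tolist(),W.mean(0).round(1).tolist(),np.round(rr[1],1).tolist(),round(rr[2],1)))
    return out
E
python3 - <<'E'
from h import *
for c in("top","scene"): 
    for b in blue(c): print(c,b)
for c,q,at,z in [("top","pocket",(134,320),20),("top","apron",(169,318),25),("top","pivot",(133,370),165),("scene","pivot",(210,216),165),("top","grip",(164,371),244),("scene","grip",(169,251),244),("top","handle",(196,313),53),("scene","handle",(236,318),53),("top","tray",(168,314),25),("scene","tray",(259,293),25),("top","mug",(119,391),0),("scene","mug",(246,183),0),("top","glue",(144,248),0),("scene","glue",(341,328),0),("top","box",(198,422),0),("scene","box",(192,245),0)]:
    print(c,q,p2w(c,at,z).round(0))
import numpy as np
for n,crop,s in (("top",(110,215,270,400),6),("top",(160,240,380,460),6),("scene",(200,320,210,345),6)):
    im=cv2.imread(f'pics/{n}0.png')[crop[0]:crop[1],crop[2]:crop[3]]
    cv2.imwrite(f'pics/{n}_{crop[0]}.png',cv2.resize(im,None,fx=s,fy=s,interpolation=cv2.INTER_CUBIC)[:600,:800])
E
```

```text
top (np.int32(67), [170.6, 254.3], [563.9000244140625, 281.79998779296875], [33.0, 32.1], 10.5)
top (np.int32(40), [200.5, 256.2], [453.29998779296875, 272.1000061035156], [31.4, 28.2], 17.3)
scene (np.int32(463), [157.4, 628.3], [-833.0, 513.7999877929688], [461.7, 47.8], 7.0)
scene (np.int32(189), [283.5, 373.4], [453.29998779296875, 273.1000061035156], [44.8, 42.7], 13.9)
scene (np.int32(217), [307.1, 348.9], [563.2000122070312, 284.70001220703125], [44.7, 41.5], 7.7)
top pocket [703.  41.  20.]
top apron [572.  47.  25.]
top pivot [ 682. -131.  165.]
scene pivot [ 698. -127.  165.]
top grip [ 565. -129.  244.]
scene grip [ 566. -132.  244.]
top handle [471.  63.  53.]
scene handle [470.  57.  53.]
top tray [576.  61.  25.]
scene tray [572.  60.  25.]
top mug [ 768. -223.    0.]
scene mug [ 781. -226.    0.]
top glue [665. 310.   0.]
scene glue [669. 316.   0.]
top box [ 473. -341.    0.]
scene box [ 479. -328.   -0.]
```

View pics/top_110.png

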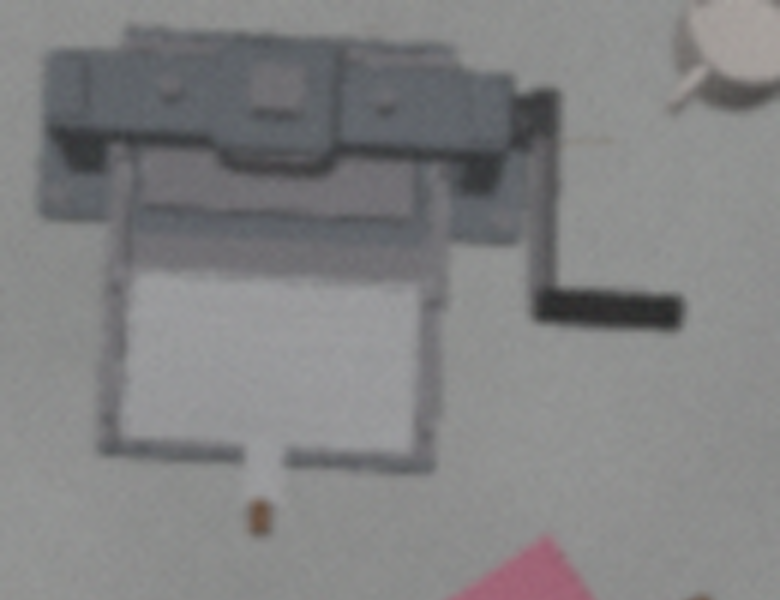

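View pics/top_160.png

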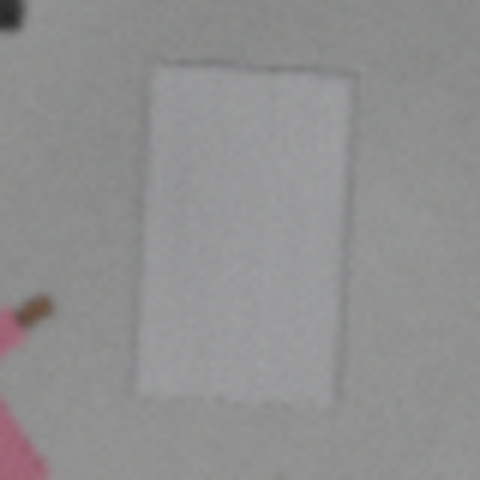

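```bash
python3 - <<'E'
from h import *
def quad(cs,r0,c0,z):
    P=np.array([p2w("top",(r0+y/6-.4,c0+x/6-.4),z)[:2] for x,y in cs]); 
    print("centre",P.mean(0).round(1)); 
    for i in range(4):
        d=P[(i+1)%4]-P[i]; print(P[i].round(0),np.hypot(*d).round(1),np.degrees(np.arctan2(d[1],d[0])).round(1))
print('tray');quad([(130,272),(428,284),(418,455),(115,443)],110,270,34)
print('box');quad([(152,65),(352,72),(335,404),(138,396)],160,380,20)
print('rails front outer');print([p2w("top",(110+y/6,270+x/6),30)[:2].round(1) for x,y in [(101,452),(433,470)]])
print('handle',p2w("top",(110+517/6,270+260/6),63).round(1),'bar ends',[p2w("top",(110+y/6,270+x/6),244).round(1) for x,y in [(538,307),(684,312)]])
print('ram top',p2w("top",(110+90/6,270+278/6),225).round(1))
# orange-brown handle in scene
E
```

```text
tray
centre [566.7  57.1]
[621. 145.] 182.0 -91.4
[617. -37.] 104.9 177.5
[512. -32.] 184.3 88.6
[516. 152.] 105.1 -3.8
box
centre [ 469.9 -330.9]
[ 573. -274.] 123.0 -91.1
[ 570. -397.] 204.0 177.2
[ 367. -387.] 120.3 88.6
[ 370. -266.] 203.3 -2.1
rails front outer
[array([509.8, 159.3]), array([502., -43.])]
handle [469.5  61.1  63. ] bar ends [array([574.1, -91.6, 244. ]), array([ 572.6, -170.9,  244. ])]
ram top [694.6  51.7 225. ]
```

View pics/scene_200.png

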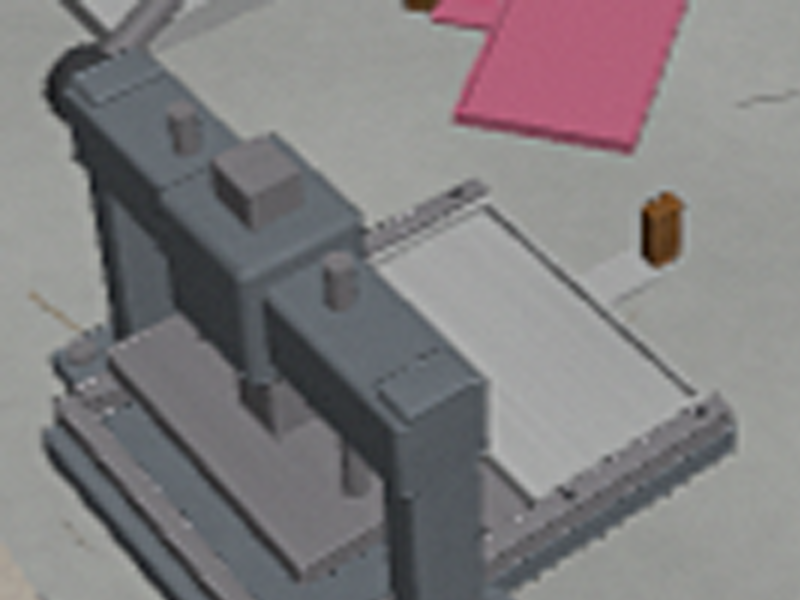

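Two tiles are present, A at about (563,284) and B at about (453,273). The press is at about (694.5,52) with yaw −2.2°, which agrees with the ram and lever bar positions. The handle is at about (470.5,61) and the box at about (470,−331). Next I'll write a planner that prints the rows I'll enter.

```bash
cat >> h.py <<'E'
PO=np.array([694.5,52.0]); PY=-2.2
def pw(x,y):  # press -> world
    return PO+R.from_euler('z',PY,degrees=True).apply([x,y,0])[:2]
def plan(wps,start=None,fill=True):
    """wps: (x,y,z,yaw,gap_cm[,mm per row, hold rows]); prints rows for tool-down moves"""
    if start is None:
        s=sense(); start=list(s['tool_pos'])+[s['tcp_rot'][2]]
        print('t',round(s['time'],1),'pose',np.round(start,1),'rot',np.round(s['tcp_rot'],1),'gap',round(s['finger_gap'],1),'F',np.round(s['ft_force'],1))
    p=np.array(start,float); rows=[]
    for w in wps:
        v=w[5] if len(w)>5 else 42; h=w[6] if len(w)>6 else 0
        q=np.array(w[:4],float); q[3]=p[3]+(q[3]-p[3]+180)%360-180
        n=max(1,int(np.ceil(max(np.linalg.norm(q[:3]-p[:3])/v,abs(q[3]-p[3])/7.5))))
        rows+=[(p+(q-p)*k/n,w[4]) for k in range(1,n+1)]+[(q,w[4])]*h; p=q
    while len(rows)%5: rows.append(rows[-1])
    b=np.array(start,float)
    for i in range(0,len(rows),5):
        a=np.radians(b[3]); X=np.array([np.cos(a),np.sin(a),0]);Y=np.array([np.sin(a),-np.cos(a),0]); o=[]
        for q,g in rows[i:i+5]:
            d=(q-b)[:3]/10; o.append("0 0 %.3g %.4g %.4g %.4g %.3g"%(round(-np.radians(q[3]-b[3]),3),round(d@X,2),round(d@Y,2),round(-d[2],2),g))
        print("; ".join(o)); b=rows[i+4][0]
E
python3 - <<'E'
from h import *
plan([(453,272.5,90,15,7.5),(453,272.5,60,15,7.5)])
E
```

```text
t 1.4 pose [166.3 576.5 231.3  73.9] rot [-180.    -0.    73.9] gap 85.3 F [0.7 0.5 0.3]
0 0 0.093 -1.93 3.27 1.28 7.5; 0 0 0.187 -3.87 6.54 2.57 7.5; 0 0 0.28 -5.8 9.81 3.85 7.5; 0 0 0.374 -7.73 13.08 5.14 7.5; 0 0 0.467 -9.67 16.35 6.42 7.5
0 0 0.093 -0.25 3.79 1.28 7.5; 0 0 0.187 -0.5 7.58 2.57 7.5; 0 0 0.28 -0.76 11.37 3.85 7.5; 0 0 0.374 -1.01 15.16 5.14 7.5; 0 0 0.467 -1.26 18.95 6.42 7.5
0 0 0.093 1.48 3.5 1.28 7.5; 0 0 0.093 1.48 3.5 4.28 7.5; 0 0 0.093 1.48 3.5 4.28 7.5; 0 0 0.093 1.48 3.5 4.28 7.5; 0 0 0.093 1.48 3.5 4.28 7.5
```

apply_moves(
  targets="0 0 0.093 -1.93 3.27 1.28 7.5; 0 0 0.187 -3.87 6.54 2.57 7.5; 0 0 0.28 -5.8 9.81 3.85 7.5; 0 0 0.374 -7.73 13.08 5.14 7.5; 0 0 0.467 -9.67 16.35 6.42 7.5",
  force=40,
)

```text
time: 1.9
tool_pos: [297.4, 437.2, 166.8]
tcp_rot: [180.0, -0.0, 47.0]
ft_force: [0.6, 1.1, -0.7]
finger_gap: 75.4
```

apply_moves(
  targets="0 0 0.093 -0.25 3.79 1.28 7.5; 0 0 0.187 -0.5 7.58 2.57 7.5; 0 0 0.28 -0.76 11.37 3.85 7.5; 0 0 0.374 -1.01 15.16 5.14 7.5; 0 0 0.467 -1.26 18.95 6.42 7.5",
)

```text
time: 2.4
tool_pos: [427.9, 299.0, 102.6]
tcp_rot: [-180.0, -0.0, 20.2]
ft_force: [1.1, -0.0, 0.2]
finger_gap: 75.2
```

apply_moves(
  targets="0 0 0.093 1.48 3.5 1.28 7.5; 0 0 0.093 1.48 3.5 4.28 7.5; 0 0 0.093 1.48 3.5 4.28 7.5; 0 0 0.093 1.48 3.5 4.28 7.5; 0 0 0.093 1.48 3.5 4.28 7.5",
)

```text
time: 2.9
tool_pos: [453.3, 273.5, 61.5]
tcp_rot: [-180.0, -0.1, 15.1]
ft_force: [0.0, 0.1, 0.4]
finger_gap: 74.8
```

```bash
python3 - <<'E'
from h import *
print(blue("scene")); save("scene","s1.png",(200,340,290,470),4)
T=pw(-127,30)
print(T)
plan([(453,272.5,1,15,7.5,25),(453,272.5,1,15,3.5,25,5),(453,272.5,110,15,3.5,40),(T[0],T[1],110,-2.2,3.5,40)])
E
```

```text
[(np.int32(2569), [143.3, 617.7], [-927.7000122070312, 441.1000061035156], [786.3, 155.5], 10.4), (np.int32(162), [284.3, 373.8], [454.6000061035156, 276.0], [44.8, 42.6], 13.9), (np.int32(219), [307.1, 349.0], [563.0999755859375, 284.8999938964844], [44.7, 41.7], 7.7)]
[568.74524389  86.85313925]
t 3.0 pose [453.6 273.7  61.8  15.2] rot [-1.80e+02 -1.00e-01  1.52e+01] gap 75.3 F [0.3 0.1 0.4]
0 0 0.001 -0.03 0.03 2.03 7.5; 0 0 0.002 -0.06 0.07 4.05 7.5; 0 0 0.003 -0.09 0.1 6.08 7.5; 0 0 0.003 -0.09 0.1 6.08 3.5; 0 0 0.003 -0.09 0.1 6.08 3.5
0 0 -0 0 0 -0 3.5; 0 0 -0 0 0 -0 3.5; 0 0 -0 0 0 -0 3.5; 0 0 -0 0 0 -0 3.5; 0 0 -0 0 0 -3.63 3.5
0 0 -0 0 0 -3.63 3.5; 0 0 -0 0 0 -7.27 3.5; 0 0 0.05 1.06 3.49 -7.27 3.5; 0 0 0.1 2.13 6.98 -7.27 3.5; 0 0 0.15 3.19 10.46 -7.27 3.5
0 0 0.05 1.57 3.29 -0 3.5; 0 0 0.1 3.14 6.58 -0 3.5; 0 0 0.15 4.72 9.87 -0 3.5; 0 0 0.15 4.72 9.87 -0 3.5; 0 0 0.15 4.72 9.87 -0 3.5
```

View pics/s1.png

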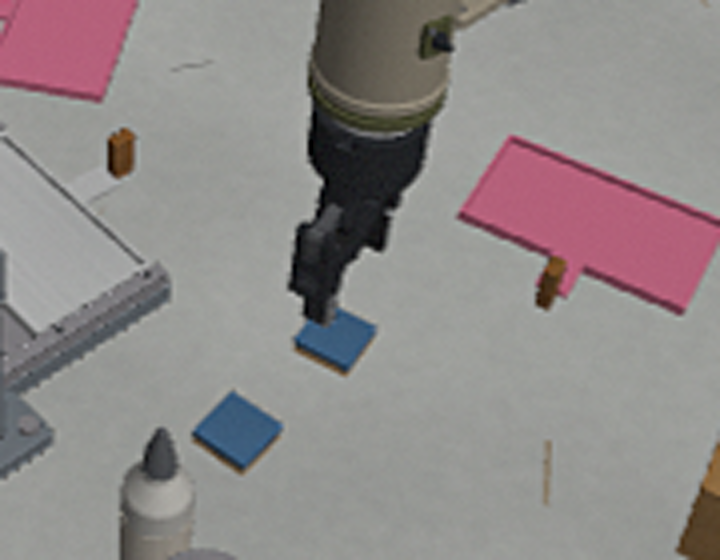

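The gripper is over tile B at crop (338,340), and tile A is clear at (237,430). I'll go down, close, then check the gap.

apply_moves(
  targets="0 0 0.001 -0.03 0.03 2.03 7.5; 0 0 0.002 -0.06 0.07 4.05 7.5; 0 0 0.003 -0.06 0.1 6.05 7.5; 0 0 0.003 -0.06 0.1 6.05 3.5; 0 0 0.003 -0.06 0.1 6.05 3.5",
)

```text
time: 3.5
tool_pos: [452.7, 271.9, 0.4]
tcp_rot: [-180.0, -0.0, 14.9]
ft_force: [0.9, 0.1, -0.7]
finger_gap: 47.2
```

apply_moves(
  targets="0 0 0 0 0 0 3.5; 0 0 0 0 0 0 3.5; 0 0 0 0 0 0 3.5; 0 0 0 0 0 -1.5 3.5; 0 0 0 0 0 -3.63 3.5",
)

```text
time: 4.0
tool_pos: [451.5, 270.8, 35.8]
tcp_rot: [180.0, 0.2, 14.9]
ft_force: [0.1, -0.2, -1.2]
finger_gap: 42.9
```

apply_moves(
  targets="0 0 0 0 0 -3.63 3.5; 0 0 0 0 0 -7.27 3.5; 0 0 0.05 1.06 3.49 -7.27 3.5; 0 0 0.1 2.13 6.98 -7.27 3.5; 0 0 0.15 3.19 10.46 -7.27 3.5",
)

```text
time: 4.5
tool_pos: [511.3, 177.8, 110.5]
tcp_rot: [-180.0, -0.1, 6.2]
ft_force: [0.0, 0.2, -0.7]
finger_gap: 42.8
```

apply_moves(
  targets="0 0 0.05 1.57 3.29 0 3.5; 0 0 0.1 3.14 6.58 0 3.5; 0 0 0.15 4.72 9.87 0 3.5; 0 0 0.15 4.72 9.87 0 3.5; 0 0 0.15 4.72 9.87 0 3.5",
)

```text
time: 5.0
tool_pos: [568.3, 84.9, 109.4]
tcp_rot: [-180.0, -0.0, -2.4]
ft_force: [0.6, -0.1, -0.3]
finger_gap: 43.0
```

```bash
python3 - <<'E'
from h import *
print(blue("scene",z=120)); save("scene","s2.png",(130,330,220,420),3.6)
T=pw(-127,30)
plan([(T[0],T[1],60,-2.2,3.5,25),(T[0],T[1],32,-2.2,3.5,10),(T[0],T[1],30,-2.2,3.5,10,1),(T[0],T[1],30,-2.2,5.4,10,3),(T[0],T[1],100,-2.2,5.4,35),])
E
```

```text
[(np.int32(2575), [143.3, 617.7], [-696.9000244140625, 474.5], [696.9, 137.9], 10.4), (np.int32(150), [240.1, 301.0], [564.5, 88.80000305175781], [48.8, 42.7], 84.1), (np.int32(218), [307.1, 348.9], [625.0, 336.0], [39.6, 36.8], 7.7)]
t 5.1 pose [567.7  86.3 109.   -2.3] rot [-180.     0.    -2.3] gap 43.0 F [ 0.8  0.1 -1.1]
0 0 -0 0.05 -0.03 2.45 3.5; 0 0 -0.001 0.1 -0.06 4.9 3.5; 0 0 -0.001 0.1 -0.06 5.83 3.5; 0 0 -0.001 0.1 -0.06 6.77 3.5; 0 0 -0.001 0.1 -0.06 7.7 3.5
0 0 -0 0 0 0.2 3.5; 0 0 -0 0 0 0.2 3.5; 0 0 -0 0 0 0.2 5.4; 0 0 -0 0 0 0.2 5.4; 0 0 -0 0 0 0.2 5.4
0 0 -0 0 0 -0 5.4; 0 0 -0 0 0 -3.5 5.4; 0 0 -0 0 0 -7 5.4; 0 0 -0 0 0 -7 5.4; 0 0 -0 0 0 -7 5.4
```

View pics/s2.png

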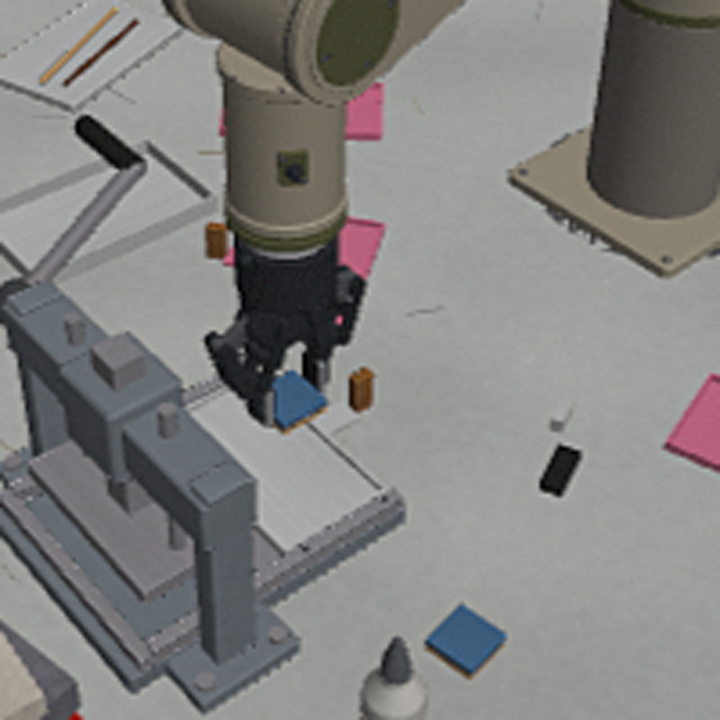

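Tile B is held flat, with a gap of 43. I'll place it in the tray.

apply_moves(
  targets="0 0 0 0.05 -0.03 2.45 3.5; 0 0 0 0.1 -0.06 4.9 3.5; 0 0 0 0.1 -0.06 5.83 3.5; 0 0 0 0.1 -0.06 6.77 3.5; 0 0 0 0.1 -0.06 7.7 3.5",
)

```text
time: 5.6
tool_pos: [569.6, 86.8, 31.9]
tcp_rot: [-180.0, -0.1, -2.2]
ft_force: [0.5, -0.7, 0.3]
finger_gap: 43.0
```

apply_moves(
  targets="0 0 0 0 0 0.2 3.5; 0 0 0 0 0 0.2 3.5; 0 0 0 0 0 0.2 5.4; 0 0 0 0 0 0.2 5.4; 0 0 0 0 0 0.2 5.4",
)

```text
time: 6.1
tool_pos: [569.6, 86.1, 30.2]
tcp_rot: [-180.0, -0.1, -2.3]
ft_force: [-0.2, -0.7, -0.3]
finger_gap: 54.1
```

apply_moves(
  targets="0 0 0 0 0 0 5.4; 0 0 0 0 0 -3.5 5.4; 0 0 0 0 0 -7 5.4; 0 0 0 0 0 -7 5.4; 0 0 0 0 0 -7 5.4",
)

```text
time: 6.6
tool_pos: [570.3, 86.2, 101.0]
tcp_rot: [-180.0, -0.2, -2.3]
ft_force: [-0.0, -0.2, -0.7]
finger_gap: 53.2
```

```bash
python3 - <<'E'
from h import *
print(blue("scene"))
plan([(563.5,284.5,90,8,7.5),(563.5,284.5,1,8,7.5,25),(563.5,284.5,1,8,3.5,25,5),(563.5,284.5,110,8,3.5,40)])
E
```

```text
[(np.int32(2572), [143.3, 617.7], [-927.7999877929688, 441.1000061035156], [786.3, 155.5], 10.4), (np.int32(176), [260.5, 299.6], [554.4000244140625, 69.0], [46.9, 45.1], 89.0), (np.int32(220), [307.2, 348.9], [563.4000244140625, 284.8999938964844], [44.7, 41.8], 7.7)]
t 6.7 pose [569.1  86.1  99.5  -2.3] rot [-180.    -0.    -2.3] gap 53.7 F [ 0.2 -0.5 -0.9]
0 0 -0.036 -0.27 -3.96 0.19 7.5; 0 0 -0.072 -0.54 -7.92 0.38 7.5; 0 0 -0.108 -0.81 -11.88 0.57 7.5; 0 0 -0.144 -1.08 -15.84 0.76 7.5; 0 0 -0.18 -1.36 -19.8 0.95 7.5
0 0 -0 0 0 2.22 7.5; 0 0 -0 0 0 4.45 7.5; 0 0 -0 0 0 6.68 7.5; 0 0 -0 0 0 8.9 7.5; 0 0 -0 0 0 8.9 3.5
0 0 -0 0 0 -0 3.5; 0 0 -0 0 0 -0 3.5; 0 0 -0 0 0 -0 3.5; 0 0 -0 0 0 -0 3.5; 0 0 -0 0 0 -0 3.5
0 0 -0 0 0 -3.63 3.5; 0 0 -0 0 0 -7.27 3.5; 0 0 -0 0 0 -10.9 3.5; 0 0 -0 0 0 -10.9 3.5; 0 0 -0 0 0 -10.9 3.5
```

apply_moves(
  targets="0 0 -0.036 -0.27 -3.96 0.19 7.5; 0 0 -0.072 -0.54 -7.92 0.38 7.5; 0 0 -0.108 -0.81 -11.88 0.57 7.5; 0 0 -0.144 -1.08 -15.84 0.76 7.5; 0 0 -0.18 -1.36 -19.8 0.95 7.5",
)

```text
time: 7.15
tool_pos: [562.0, 285.6, 87.9]
tcp_rot: [180.0, 0.2, 8.1]
ft_force: [1.3, -0.0, 0.3]
finger_gap: 75.3
```

apply_moves(
  targets="0 0 0 0 0 2.22 7.5; 0 0 0 0 0 4.45 7.5; 0 0 0 0 0 6.68 7.5; 0 0 0 0 0 8.9 7.5; 0 0 0 0 0 8.9 3.5",
)

```text
time: 7.65
tool_pos: [559.0, 282.8, -4.9]
tcp_rot: [179.9, 0.6, 8.0]
ft_force: [-0.4, -1.1, -1.0]
finger_gap: 62.0
```

apply_moves(
  targets="0 0 0 0 0 0 3.5; 0 0 0 0 0 0 3.5; 0 0 0 0 0 0 3.5; 0 0 0 0 0 0 3.5; 0 0 0 0 0 0 3.5",
)

```text
time: 8.15
tool_pos: [564.0, 284.7, 1.9]
tcp_rot: [-180.0, -0.1, 8.0]
ft_force: [0.1, -0.2, -0.2]
finger_gap: 42.9
```

apply_moves(
  targets="0 0 0 0 0 -2.5 3.5; 0 0 0 0 0 -6 3.5; 0 0 0 0 0 -10.9 3.5; 0 0 0 0 0 -10.9 3.5; 0 0 0 0 0 -10.9 3.5",
)

```text
time: 8.65
tool_pos: [565.1, 285.2, 112.9]
tcp_rot: [-179.9, -0.3, 8.0]
ft_force: [-1.0, -0.3, -0.5]
finger_gap: 42.9
```

```bash
python3 - <<'E'
from h import *
print(blue("scene",z=42)); print(blue("top",z=42)); save("scene","s3.png",(130,330,220,420),3.6)
T=pw(-127,-30)
plan([(T[0],T[1],110,-2.2,3.5,40),(T[0],T[1],60,-2.2,3.5,25),(T[0],T[1],30,-2.2,3.5,10,1),(T[0],T[1],30,-2.2,5.4,10,3),(T[0],T[1],110,-2.2,5.4,35),])
E
```

```text
[(np.int32(2577), [143.3, 617.7], [-867.0999755859375, 449.79998779296875], [762.7, 150.9], 10.4), (np.int32(175), [260.5, 299.5], [571.0999755859375, 89.0], [47.0, 42.0], 86.7), (np.int32(131), [281.5, 355.2], [505.5, 249.1999969482422], [51.0, 33.8], 7.7)]
[(np.int32(67), [168.9, 307.0], [569.7999877929688, 86.4000015258789], [29.3, 29.1], 1.0)]
t 8.8 pose [562.4 284.1 108.4   8. ] rot [180.    0.2   8. ] gap 42.6 F [-0.2 -0.1 -0.9]
0 0 0.025 -0.46 3.65 -0.02 3.5; 0 0 0.051 -0.91 7.29 -0.05 3.5; 0 0 0.076 -1.37 10.94 -0.07 3.5; 0 0 0.102 -1.82 14.59 -0.09 3.5; 0 0 0.127 -2.28 18.23 -0.11 3.5
0 0 0.025 0.01 3.67 -0.02 3.5; 0 0 0.051 0.02 7.35 -0.05 3.5; 0 0 0.051 0.02 7.35 2.45 3.5; 0 0 0.051 0.02 7.35 4.95 3.5; 0 0 0.051 0.02 7.35 5.95 3.5
0 0 -0 0 0 1 3.5; 0 0 -0 0 0 2 3.5; 0 0 -0 0 0 2 3.5; 0 0 -0 0 0 2 5.4; 0 0 -0 0 0 2 5.4
0 0 -0 0 0 -0 5.4; 0 0 -0 0 0 -0 5.4; 0 0 -0 0 0 -2.67 5.4; 0 0 -0 0 0 -5.33 5.4; 0 0 -0 0 0 -8 5.4
```

View pics/s3.png

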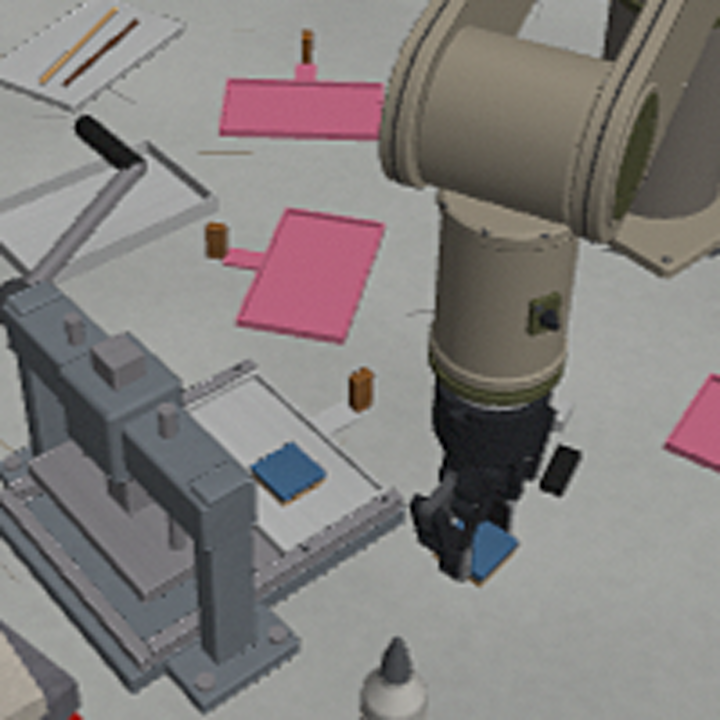

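Tile B lies flat in the tray at crop (290,472), and tile A is in the grip. I'll place it at tray y=−30.

apply_moves(
  targets="0 0 0.025 -0.46 3.65 -0.02 3.5; 0 0 0.051 -0.91 7.29 -0.05 3.5; 0 0 0.076 -1.37 10.94 -0.07 3.5; 0 0 0.102 -1.82 14.59 -0.09 3.5; 0 0 0.127 -2.28 18.23 -0.11 3.5",
)

```text
time: 9.3
tool_pos: [564.9, 99.4, 109.2]
tcp_rot: [180.0, 0.2, 0.7]
ft_force: [0.6, -1.0, -1.0]
finger_gap: 42.6
```

apply_moves(
  targets="0 0 0.025 0.01 3.67 -0.02 3.5; 0 0 0.051 0.02 7.35 -0.05 3.5; 0 0 0.051 0.02 7.35 2 3.5; 0 0 0.051 0.02 7.35 4 3.5; 0 0 0.051 0.02 7.35 5 3.5",
)

```text
time: 9.8
tool_pos: [565.0, 27.0, 57.5]
tcp_rot: [-180.0, 0.3, -2.2]
ft_force: [-1.5, 0.4, 0.0]
finger_gap: 42.8
```

```bash
python3 - <<'E'
from h import *
T=pw(-127,-30)
plan([(T[0],T[1],30,-2.2,3.5,8,2),(T[0],T[1],30,-2.2,5.4,10,3),(T[0],T[1],110,-2.2,5.4,35),])
E
```

```text
t 9.8 pose [565.   27.   57.5  -2.2] rot [-180.     0.3   -2.2] gap 42.8 F [-1.5  0.4  0. ]
0 0 -0 0.04 0 0.69 3.5; 0 0 -0 0.07 0 1.38 3.5; 0 0 -0 0.11 0 2.07 3.5; 0 0 -0 0.15 0 2.75 3.5; 0 0 -0 0.15 0 2.75 3.5
0 0 -0 0 0 -0 3.5; 0 0 -0 0 0 -0 5.4; 0 0 -0 0 0 -0 5.4; 0 0 -0 0 0 -0 5.4; 0 0 -0 0 0 -0 5.4
0 0 -0 0 0 -2.67 5.4; 0 0 -0 0 0 -5.33 5.4; 0 0 -0 0 0 -8 5.4; 0 0 -0 0 0 -8 5.4; 0 0 -0 0 0 -8 5.4
```

apply_moves(
  targets="0 0 0 0.04 0 0.69 3.5; 0 0 0 0.07 0 1.38 3.5; 0 0 0 0.11 0 2.07 3.5; 0 0 0 0.15 0 2.75 3.5; 0 0 0 0.15 0 2.75 3.5",
)

```text
time: 10.3
tool_pos: [568.5, 27.5, 32.8]
tcp_rot: [180.0, 0.1, -2.2]
ft_force: [0.0, -1.0, -0.5]
finger_gap: 42.4
```

apply_moves(
  targets="0 0 0 0 0 0.1 3.5; 0 0 0 0 0 0.15 3.5; 0 0 0 0 0 0.15 3.5; 0 0 0 0 0 0.15 3.5; 0 0 0 0 0 0.15 3.5",
)

```text
time: 10.8
tool_pos: [569.2, 27.3, 32.4]
tcp_rot: [180.0, -0.0, -2.2]
ft_force: [-0.4, 0.6, -0.5]
finger_gap: 42.9
```

apply_moves(
  targets="0 0 0 0 0 0.1 3.5; 0 0 0 0 0 0.2 3.5; 0 0 0 0 0 0.2 3.5; 0 0 0 0 0 0.2 5.4; 0 0 0 0 0 0.2 5.4",
)

```text
time: 11.3
tool_pos: [569.1, 27.3, 30.3]
tcp_rot: [180.0, -0.0, -2.2]
ft_force: [0.2, 0.1, -0.2]
finger_gap: 54.2
```

apply_moves(
  targets="0 0 0 0 0 0 5.4; 0 0 0 0 0 -2 5.4; 0 0 0 0 0 -5 5.4; 0 0 0 0 0 -8 5.4; 0 0 0 0 0 -8 5.4",
)

```text
time: 11.8
tool_pos: [572.5, 27.2, 115.7]
tcp_rot: [180.0, -0.5, -2.2]
ft_force: [0.7, 0.4, 0.8]
finger_gap: 54.1
```

```bash
python3 - <<'E'
from h import *
print(blue("scene",z=42));
# handle: jaw along y; yaw 87.8. tray handle at world
H=pw(-127-97,0); print(H)
plan([(H[0]-30,H[1],130,40,5.4),(H[0],H[1],100,87.8,5.4)])
E
```

```text
[(np.int32(2571), [143.3, 617.7], [-866.7000122070312, 450.0], [762.7, 150.9], 10.4), (np.int32(162), [249.2, 286.9], [570.0, 29.700000762939453], [43.3, 46.4], 0.5), (np.int32(176), [260.5, 299.6], [571.0, 89.0999984741211], [45.5, 43.7], 89.0)]
[470.66510672  60.59886924]
t 11.8 pose [571.2  27.2 113.3  -2.2] rot [180.   -0.3  -2.2] gap 54.0 F [ 0.2  0.  -0.1]
0 0 -0.123 -2.2 -0.47 -0.28 5.4; 0 0 -0.245 -4.39 -0.95 -0.56 5.4; 0 0 -0.368 -6.59 -1.42 -0.84 5.4; 0 0 -0.491 -8.78 -1.89 -1.12 5.4; 0 0 -0.613 -10.98 -2.37 -1.39 5.4
0 0 -0.123 -1.52 -1.65 -0.28 5.4; 0 0 -0.242 -1.16 -1.42 0.15 5.4; 0 0 -0.361 -0.8 -1.18 0.58 5.4; 0 0 -0.48 -0.44 -0.95 1.01 5.4; 0 0 -0.599 -0.08 -0.72 1.44 5.4
0 0 -0.119 0.17 0.4 0.43 5.4; 0 0 -0.238 0.33 0.79 0.86 5.4; 0 0 -0.358 0.5 1.19 1.29 5.4; 0 0 -0.358 0.5 1.19 1.29 5.4; 0 0 -0.358 0.5 1.19 1.29 5.4
```

apply_moves(
  targets="0 0 -0.123 -2.2 -0.47 -0.28 5.4; 0 0 -0.245 -4.39 -0.95 -0.56 5.4; 0 0 -0.368 -6.59 -1.42 -0.84 5.4; 0 0 -0.491 -8.78 -1.89 -1.12 5.4; 0 0 -0.613 -10.98 -2.37 -1.39 5.4",
)

```text
time: 12.35
tool_pos: [458.5, 55.3, 122.8]
tcp_rot: [-179.9, 0.1, 33.2]
ft_force: [-0.4, 0.2, 0.4]
finger_gap: 54.3
```

apply_moves(
  targets="0 0 -0.123 -1.52 -1.65 -0.28 5.4; 0 0 -0.242 -1.16 -1.42 0.15 5.4; 0 0 -0.361 -0.8 -1.18 0.58 5.4; 0 0 -0.48 -0.44 -0.95 1.01 5.4; 0 0 -0.599 -0.08 -0.72 1.44 5.4",
)

```text
time: 12.85
tool_pos: [454.9, 60.8, 108.3]
tcp_rot: [-179.9, 0.0, 67.6]
ft_force: [0.2, -0.2, 0.5]
finger_gap: 53.6
```

apply_moves(
  targets="0 0 -0.119 0.17 0.4 0.43 5.4; 0 0 -0.238 0.33 0.79 0.86 5.4; 0 0 -0.358 0.5 1.19 1.29 5.4; 0 0 -0.358 0.5 1.19 1.29 5.4; 0 0 -0.358 0.5 1.19 1.29 5.4",
)

```text
time: 13.35
tool_pos: [467.7, 60.8, 95.9]
tcp_rot: [-179.9, 0.0, 87.6]
ft_force: [0.2, 0.1, -0.5]
finger_gap: 54.1
```

```bash
python3 - <<'E'
from h import *
save("scene","s4.png",(190,320,250,400),5)
H=pw(-127-97,0)
plan([(H[0],H[1],36,87.8,5.4,16),(H[0],H[1],36,87.8,0.8,16,6)])
E
```

```text
t 13.4 pose [468.   60.8  96.3  87.6] rot [-179.9    0.    87.6] gap 53.9 F [-0.7 -0.3  0.4]
0 0 -0.001 -0 0.07 1.51 5.4; 0 0 -0.002 -0 0.14 3.01 5.4; 0 0 -0.003 -0 0.2 4.52 5.4; 0 0 -0.004 -0.01 0.27 6.03 5.4; 0 0 -0.004 -0.01 0.27 6.03 0.8
0 0 -0 0 0 -0 0.8; 0 0 -0 0 0 -0 0.8; 0 0 -0 0 0 -0 0.8; 0 0 -0 0 0 -0 0.8; 0 0 -0 0 0 -0 0.8
0 0 -0 0 0 -0 0.8; 0 0 -0 0 0 -0 0.8; 0 0 -0 0 0 -0 0.8; 0 0 -0 0 0 -0 0.8; 0 0 -0 0 0 -0 0.8
```

View pics/s4.png

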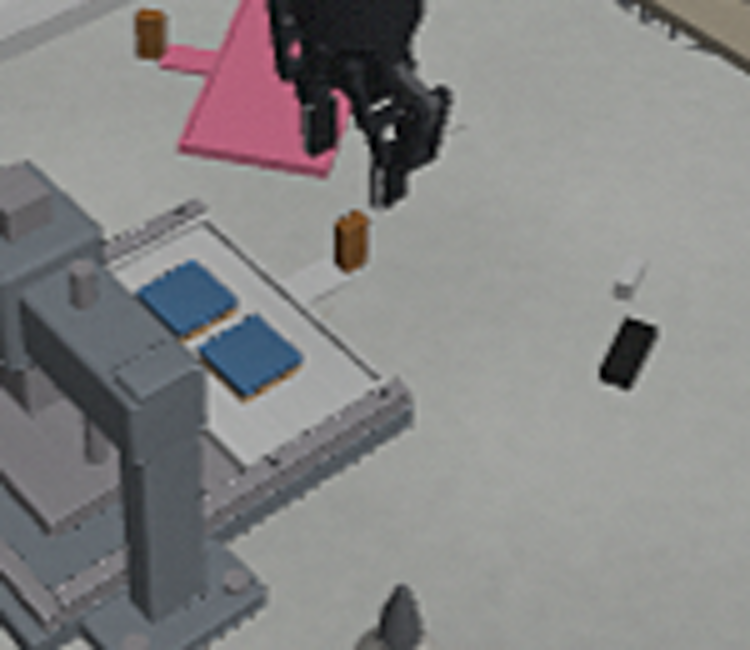

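Both tiles lie flat side by side at crop (188,298) and (252,355). The handle is at (350,240), between and below the fingers. I'll grip it.

apply_moves(
  targets="0 0 0 0 0.07 1.51 5.4; 0 0 -0.003 0 0.14 3.01 5.4; 0 0 -0.003 0 0.2 4.52 5.4; 0 0 -0.003 0 0.25 6 5.4; 0 0 -0.003 0 0.25 6 3",
  force=30,
)

```text
time: 13.9
tool_pos: [469.1, 60.7, 34.8]
tcp_rot: [-179.8, 0.0, 87.8]
ft_force: [0.8, -0.3, 0.1]
finger_gap: 40.5
```

apply_moves(
  targets="0 0 0 0 0 0 0.8; 0 0 0 0 0 0 0.8; 0 0 0 0 0 0 0.8; 0 0 0 0 0 0 0.8; 0 0 0 0 0 0 0.8",
)

```text
time: 14.4
tool_pos: [471.7, 60.8, 37.8]
tcp_rot: [179.9, -0.0, 87.9]
ft_force: [-2.5, 1.4, 7.0]
finger_gap: 11.6
```

apply_moves(
  targets="0 0 0 0 0 0 0.8; 0 0 0 0 0 0 0.8; 0 0 0 0 0.5 0 0.8; 0 0 0 0 1 0 0.8; 0 0 0 0 1.5 0 0.8",
)

```text
time: 14.9
tool_pos: [485.9, 60.2, 37.7]
tcp_rot: [-180.0, 0.0, 87.9]
ft_force: [-7.4, -0.2, 12.2]
finger_gap: 11.5
```

apply_moves(
  targets="0 0 0 0 1 -0.05 0.8; 0 0 0 0 2 -0.05 0.8; 0 0 0 0 3 -0.05 0.8; 0 0 0 0 4 -0.05 0.8; 0 0 0 0 4.5 -0.05 0.8",
)

```text
time: 15.4
tool_pos: [531.6, 58.5, 37.7]
tcp_rot: [-180.0, 0.0, 87.9]
ft_force: [-7.9, 0.4, 10.9]
finger_gap: 11.5
```

apply_moves(
  targets="0 0 0 0 1 0 0.8; 0 0 0 0 2 0 0.8; 0 0 0 0 3 0 0.8; 0 0 0 0 4 0 0.8; 0 0 0 0 4.5 0 0.8",
)

```text
time: 15.9
tool_pos: [576.5, 56.8, 37.7]
tcp_rot: [-180.0, 0.0, 87.9]
ft_force: [-7.0, -0.3, 10.9]
finger_gap: 11.5
```

```bash
python3 - <<'E'
from h import *
save("scene","s5.png",(190,320,220,380),5)
s=sense(); print({k:np.round(v,2) for k,v in s.items()}); print(pw(-97,0)); print(blue("scene",z=40))
E
```

```text
{'time': np.float64(15.95), 'joint_pos': array([  0.56,  14.43,  98.57,  -0.  ,  66.96, -87.38]), 'qd': array([-0.06, -0.64,  0.9 , -0.11, -1.16, -0.02]), 'joint_efforts': array([ 6.000e-02, -5.511e+01, -4.234e+01, -9.000e-02, -1.600e-01,
        1.000e-02]), 'tool_pos': array([577.07,  56.83,  37.82]), 'tcp_rot': array([179.96,  -0.  ,  87.94]), 'ft_force': array([0.24, 0.29, 1.56]), 'wrist_torque': array([ 0.06, -0.12,  0.09]), 'finger_gap': np.float64(11.68)}
[597.57149711  55.72361748]
[(np.int32(2573), [143.3, 617.7], [-871.2000122070312, 449.29998779296875], [764.4, 151.2], 10.4)]
```

View pics/s5.png

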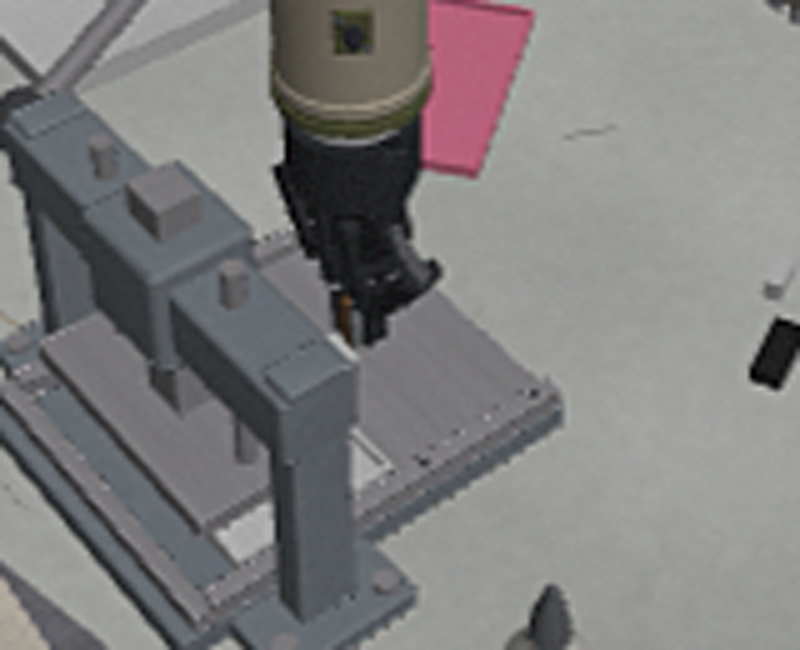

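The tray is partly under the platen and still level. I'll go the last ~20 mm in small steps, watching the force.

apply_moves(
  targets="0 0 0 0 0.5 0 0.8; 0 0 0 0 1 0 0.8; 0 0 0 0 1.4 0 0.8; 0 0 0 0 1.7 0 0.8; 0 0 0 0 1.8 0 0.8",
)

```text
time: 16.5
tool_pos: [593.8, 56.3, 37.8]
tcp_rot: [-180.0, 0.0, 88.0]
ft_force: [-7.3, 0.4, 10.9]
finger_gap: 11.9
```

apply_moves(
  targets="0 0 0 0 0.1 0.05 0.8; 0 0 0 0 0.15 0.1 0.8; 0 0 0 0 0.2 0.15 0.8; 0 0 0 0 0.25 0.2 0.8; 0 0 0 0 0.25 0.2 0.8",
)

```text
time: 17.0
tool_pos: [596.6, 56.3, 37.0]
tcp_rot: [180.0, 0.0, 88.0]
ft_force: [-9.1, -0.2, 15.9]
finger_gap: 11.6
```

apply_moves(
  targets="0 0 0 0 0.05 0 0.8; 0 0 0 0 0.1 0 0.8; 0 0 0 0 0.15 0 0.8; 0 0 0 0 0.2 0 0.8; 0 0 0 0 0.2 0 0.8",
)

```text
time: 17.5
tool_pos: [598.8, 56.1, 35.1]
tcp_rot: [179.9, -0.0, 87.9]
ft_force: [3.9, 0.2, -2.4]
finger_gap: 11.3
```

It is dropping in. I'll lower it the rest of the way.

apply_moves(
  targets="0 0 0 0 0 0.1 0.8; 0 0 0 0 0.05 0.2 0.8; 0 0 0 0 0.05 0.3 0.8; 0 0 0 0 0.05 0.3 0.8; 0 0 0 0 0.05 0.3 0.8",
)

```text
time: 18.0
tool_pos: [598.9, 56.0, 32.7]
tcp_rot: [-180.0, 0.0, 87.9]
ft_force: [-0.5, -0.2, 5.2]
finger_gap: 11.4
```

apply_moves(
  targets="0 0 0 0 0 0 3.5; 0 0 0 0 0 0 3.5; 0 0 0 0 0 0 3.5; 0 0 0 0 0 -1.5 3.5; 0 0 0 0 0 -4.5 3.5",
)

```text
time: 18.5
tool_pos: [596.4, 56.1, 75.4]
tcp_rot: [-179.7, 0.0, 88.0]
ft_force: [-0.1, 0.3, 0.0]
finger_gap: 35.0
```

```bash
python3 - <<'E'
from h import *
save("scene","s6.png",(190,320,220,380),5)
print(pw(-115.5,-191))
plan([(540,56,160,60,5),(520,0,310,20,6),(571.5,-134,300,-2.2,6,42,1)])
E
```

```text
[ 571.75306162 -134.42542508]
t 18.6 pose [601.   56.2  83.4  88. ] rot [179.7  -0.   88. ] gap 34.8 F [ 3.8 -0.   4.1]
0 0 0.122 -0.06 -1.52 -1.92 5; 0 0 0.244 -0.12 -3.05 -3.83 5; 0 0 0.366 -0.18 -4.57 -5.75 5; 0 0 0.488 -0.24 -6.1 -7.66 5; 0 0 0.604 -1.18 -6.4 -10.16 6
0 0 0.116 -0.95 0.29 -2.5 6; 0 0 0.233 -1.9 0.58 -5 6; 0 0 0.349 -2.84 0.87 -7.5 6; 0 0 0.465 -3.79 1.16 -10 6; 0 0 0.582 -4.74 1.45 -12.5 6
0 0 0.097 0.06 3.59 0.25 6; 0 0 0.194 0.13 7.18 0.5 6; 0 0 0.291 0.19 10.76 0.75 6; 0 0 0.387 0.26 14.35 1 6; 0 0 0.387 0.26 14.35 1 6
```

View pics/s6.png

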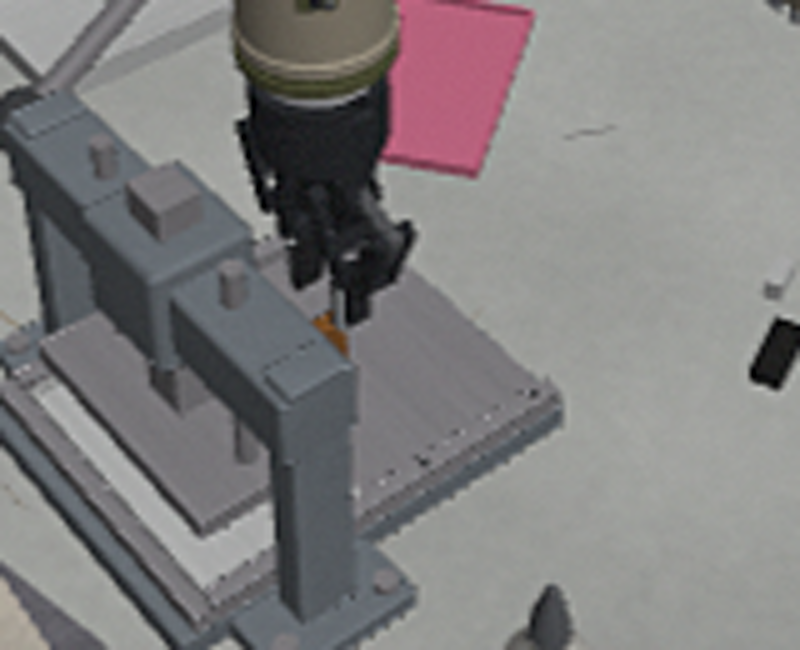

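The tray is home, with its back edge seated against the stop. Next is the lever.

apply_moves(
  targets="0 0 0.122 -0.06 -1.52 -1.92 5; 0 0 0.244 -0.12 -3.05 -3.83 5; 0 0 0.366 -0.18 -4.57 -5.75 5; 0 0 0.488 -0.24 -6.1 -7.66 5; 0 0 0.604 -1.18 -6.4 -10.16 6",
)

```text
time: 19.05
tool_pos: [532.8, 47.4, 179.9]
tcp_rot: [-179.9, 0.0, 53.1]
ft_force: [0.3, 0.7, 0.2]
finger_gap: 59.9
```

apply_moves(
  targets="0 0 0.116 -0.95 0.29 -2.5 6; 0 0 0.233 -1.9 0.58 -5 6; 0 0 0.349 -2.84 0.87 -7.5 6; 0 0 0.465 -3.79 1.16 -10 6; 0 0 0.582 -4.74 1.45 -12.5 6",
)

```text
time: 19.55
tool_pos: [517.6, -0.4, 306.3]
tcp_rot: [180.0, -0.1, 19.7]
ft_force: [-0.3, -0.8, -0.3]
finger_gap: 60.0
```

apply_moves(
  targets="0 0 0.097 0.06 3.59 0.25 6; 0 0 0.194 0.13 7.18 0.5 6; 0 0 0.291 0.19 10.76 0.75 6; 0 0 0.387 0.26 14.35 1 6; 0 0 0.387 0.26 14.35 1 6",
)

```text
time: 20.05
tool_pos: [569.6, -137.9, 293.9]
tcp_rot: [179.9, 0.0, -2.6]
ft_force: [-0.4, 0.7, -0.4]
finger_gap: 60.2
```

```bash
python3 - <<'E'
from h import *
save("scene","s7.png",(120,300,170,400),3.4)
plan([(572,-134,230,-2.2,6,20,1),(572,-134,230,-2.2,1.0,20,7)])
E
```

```text
t 20.1 pose [ 569.3 -136.   294.2   -2.4] rot [180.    0.   -2.4] gap 59.8 F [0.7 0.9 0.2]
0 0 -0.001 0.06 -0.05 1.6 6; 0 0 -0.001 0.13 -0.1 3.21 6; 0 0 -0.002 0.19 -0.15 4.81 6; 0 0 -0.003 0.26 -0.21 6.42 6; 0 0 -0.003 0.26 -0.21 6.42 6
0 0 -0 0 0 -0 1; 0 0 -0 0 0 -0 1; 0 0 -0 0 0 -0 1; 0 0 -0 0 0 -0 1; 0 0 -0 0 0 -0 1
0 0 -0 0 0 -0 1; 0 0 -0 0 0 -0 1; 0 0 -0 0 0 -0 1; 0 0 -0 0 0 -0 1; 0 0 -0 0 0 -0 1
```

View pics/s7.png

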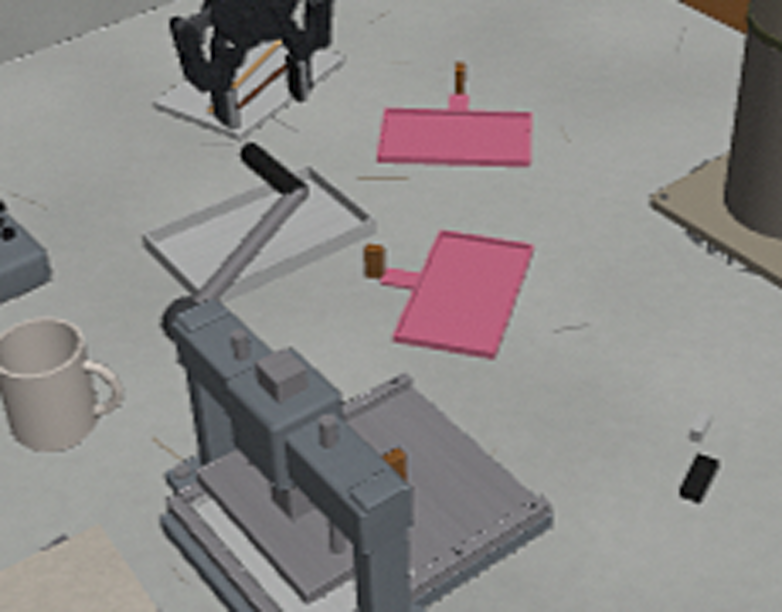

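The fingers straddle the lever bar (crop (272,168)). I'll descend and close gently.

apply_moves(
  targets="0 0 0 0.06 -0.05 1.6 6; 0 0 0 0.13 -0.1 3.2 6; 0 0 0 0.19 -0.15 4.8 6; 0 0 0 0.26 -0.2 6.5 6; 0 0 0 0.26 -0.2 6.5 4",
  force=40,
)

```text
time: 20.6
tool_pos: [569.9, -130.6, 224.4]
tcp_rot: [-179.9, 0.4, -2.1]
ft_force: [-0.7, -0.4, -1.0]
finger_gap: 46.6
```

apply_moves(
  targets="0 0 0 0 0 0 1; 0 0 0 0 0 0 1; 0 0 0 0 0 0 1; 0 0 0 0 0 0 1; 0 0 0 0 0 0 1",
)

```text
time: 21.1
tool_pos: [572.8, -131.9, 229.6]
tcp_rot: [-180.0, -0.1, -2.2]
ft_force: [3.9, 2.5, -1.9]
finger_gap: 18.7
```

```bash
python3 - <<'E'
from h import *
s=sense(); print(s['tool_pos'],s['tcp_rot'],s['ft_force'],s['finger_gap'])
q=np.linspace(0,1.05,22)
x=-140*np.cos(.6-q)+140*np.cos(.6); z=140*np.sin(.6-q)-140*np.sin(.6)
for a,b,c in zip(q,x/10,-z/10): print(round(a,2),round(b,2),round(c,2),end=' | ')
E
```

```text
[ 572.7717852  -131.89596225  229.64421165] [-1.79991424e+02 -1.08781985e-01 -2.15925295e+00] [ 3.91677896  2.4940651  -1.90779762] 18.70614246098066
0.0 0.0 -0.0 | 0.05 -0.38 0.59 | 0.1 -0.73 1.19 | 0.15 -1.05 1.82 | 0.2 -1.34 2.45 | 0.25 -1.6 3.1 | 0.3 -1.82 3.77 | 0.35 -2.01 4.44 | 0.4 -2.17 5.12 | 0.45 -2.29 5.81 | 0.5 -2.38 6.51 | 0.55 -2.43 7.21 | 0.6 -2.45 7.9 | 0.65 -2.43 8.6 | 0.7 -2.38 9.3 | 0.75 -2.29 10.0 | 0.8 -2.17 10.69 | 0.85 -2.01 11.37 | 0.9 -1.82 12.04 | 0.95 -1.6 12.71 | 1.0 -1.34 13.36 | 1.05 -1.05 13.99 |
```

apply_moves(
  targets="0 0 0 -0.38 0 0.59 1; 0 0 0 -0.73 0 1.19 1; 0 0 0 -1.05 0 1.82 1; 0 0 0 -1.34 0 2.45 1; 0 0 0 -1.6 0 3.1 1",
  force=60,
)

```text
time: 21.6
tool_pos: [557.4, -131.6, 199.0]
tcp_rot: [180.0, -0.2, -2.2]
ft_force: [7.1, 2.8, 5.3]
finger_gap: 17.7
```

apply_moves(
  targets="0 0 0 -0.22 0 0.67 1; 0 0 0 -0.41 0 1.34 1; 0 0 0 -0.57 0 2.02 1; 0 0 0 -0.69 0 2.71 1; 0 0 0 -0.78 0 3.41 1",
)

```text
time: 22.1
tool_pos: [549.8, -131.5, 165.6]
tcp_rot: [180.0, -0.3, -2.2]
ft_force: [3.8, 2.7, 7.9]
finger_gap: 18.0
```

apply_moves(
  targets="0 0 0 -0.05 0 0.7 1; 0 0 0 -0.07 0 1.39 1; 0 0 0 -0.05 0 2.09 1; 0 0 0 0 0 2.79 1; 0 0 0 0.09 0 3.49 1",
)

```text
time: 22.6
tool_pos: [549.6, -131.4, 130.2]
tcp_rot: [180.0, -0.1, -2.2]
ft_force: [-1.4, 3.6, 9.0]
finger_gap: 17.9
```

apply_moves(
  targets="0 0 0 0.12 0 0.69 1; 0 0 0 0.28 0 1.37 1; 0 0 0 0.37 0 1.7 1; 0 0 0 0.47 0 2.04 1; 0 0 0 0.47 0 2.04 1",
)

```text
time: 23.1
tool_pos: [553.2, -131.6, 108.8]
tcp_rot: [180.0, 0.1, -2.2]
ft_force: [-3.4, 2.1, 6.7]
finger_gap: 17.8
```

About 0.90 rad so far, with the force spring-only. I'll ease on to contact.

apply_moves(
  targets="0 0 0 0.06 0 0.2 1; 0 0 0 0.12 0 0.4 1; 0 0 0 0.17 0 0.55 1; 0 0 0 0.22 0 0.67 1; 0 0 0 0.22 0 0.67 1",
)

```text
time: 23.6
tool_pos: [555.0, -131.6, 102.1]
tcp_rot: [180.0, 0.1, -2.2]
ft_force: [-4.9, 2.3, 6.6]
finger_gap: 17.9
```

apply_moves(
  targets="0 0 0 0.05 0 0.1 1; 0 0 0 0.08 0 0.2 1; 0 0 0 0.1 0 0.3 1; 0 0 0 0.1 0 0.3 1; 0 0 0 0.1 0 0.3 1",
)

```text
time: 24.1
tool_pos: [556.0, -131.7, 99.4]
tcp_rot: [180.0, 0.1, -2.2]
ft_force: [-7.7, 2.9, 9.6]
finger_gap: 17.9
```

apply_moves(
  targets="0 0 0 0.06 0 0.15 1; 0 0 0 0.12 0 0.3 1; 0 0 0 0.12 0 0.3 1; 0 0 0 0.12 0 0.3 1; 0 0 0 0.12 0 0.3 1",
)

```text
time: 24.6
tool_pos: [556.9, -131.7, 96.0]
tcp_rot: [-180.0, 0.2, -2.2]
ft_force: [-6.5, 2.3, 5.9]
finger_gap: 17.8
```

```bash
python3 - <<'E'
from h import *
save("scene","s8.png",(120,320,170,400),3.2)
s=sense(); print(s['tool_pos'],s['ft_force'])
E
```

```text
[ 556.84139473 -131.69337591   95.99997383] [-7.09632517  2.33675896  6.77404719]
```

View pics/s8.png

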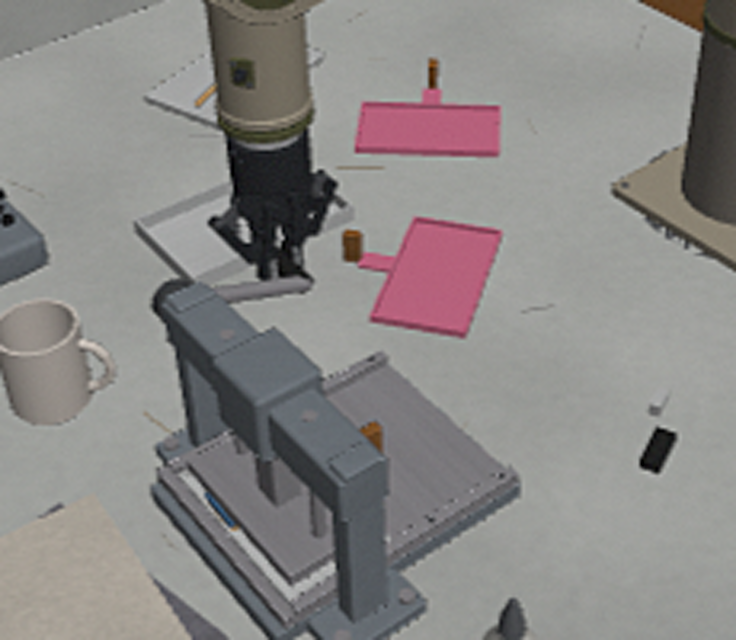

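The platen is down near the tiles, with a blue tile edge visible at crop (220,507), but the force is not rising. I'll check the lever angle from the picture.

```bash
python3 - <<'E'
from h import *
for q in (.8,.85,.9,.95,1.0,1.05):
    x=-140*np.cos(.6-q); z=165+140*np.sin(.6-q)
    for y in (-152,): 
        P=[*pw(x,y),z]; rc=w2p("scene",P)[0]; print(q,'elbow crop',((rc[1]-170)*3.2).round(0),((rc[0]-120)*3.2).round(0),'TCP exp z',round(z-14.4,1))
print(w2p("scene",[*pw(0,-152),165])[0], 'pivot crop', [((v-o)*3.2).round(0) for v,o in zip(w2p("scene",[*pw(0,-152),165])[0][::-1],(170,120))])
for q in(.8,.94,1.05):
    z=59-23.3*q+15
    for c in [(45,82),(45,-82)]:
        rc=w2p("scene",[*pw(*c),z])[0]; print(q,c,((rc[1]-170)*3.2).round(0),((rc[0]-120)*3.2).round(0))
im=cv2.imread('pics/s8.png')
a=cv2.resize(im[250:420,120:380],None,fx=2.6,fy=2.6); b=cv2.resize(im[420:640,140:400],None,fx=2.6,fy=2.6)
E
```

```text
0.8 elbow crop 304.0 262.0 TCP exp z 122.8
0.85 elbow crop 303.0 268.0 TCP exp z 116.0
0.9 elbow crop 302.0 274.0 TCP exp z 109.2
0.95 elbow crop 300.0 280.0 TCP exp z 102.6
1.0 elbow crop 298.0 287.0 TCP exp z 96.1
1.05 elbow crop 296.0 293.0 TCP exp z 89.7
[213.30412943 223.90873207] pivot crop [np.float64(173.0), np.float64(299.0)]
0.8 (45, 82) 287.0 570.0
0.8 (45, -82) 183.0 454.0
0.94 (45, 82) 287.0 573.0
0.94 (45, -82) 184.0 456.0
1.05 (45, 82) 288.0 575.0
1.05 (45, -82) 184.0 458.0
```

Consistent with about 0.99 rad nominal (uncertainty ~0.05). I'll continue in small steps until the force rises.

apply_moves(
  targets="0 0 0 0.06 0 0.12 1; 0 0 0 0.1 0 0.25 1; 0 0 0 0.1 0 0.25 1; 0 0 0 0.1 0 0.25 1; 0 0 0 0.1 0 0.25 1",
)

```text
time: 25.15
tool_pos: [557.2, -131.7, 94.9]
tcp_rot: [180.0, 0.2, -2.2]
ft_force: [-15.9, 3.7, 20.4]
finger_gap: 17.9
```

apply_moves(
  targets="0 0 0 0.06 0 0.12 1; 0 0 0 0.1 0 0.25 1; 0 0 0 0.1 0 0.25 1; 0 0 0 0.1 0 0.25 1; 0 0 0 0.1 0 0.25 1",
)

```text
time: 25.65
tool_pos: [557.7, -131.8, 93.9]
tcp_rot: [180.0, 0.3, -2.2]
ft_force: [-26.4, 7.1, 35.6]
finger_gap: 18.0
```

Contact: the vertical force rose from 7 to 36 N while the tool moved only 2 mm, and it has been held. Now I'll ease up at no more than 0.5 rad/s.

apply_moves(
  targets="0 0 0 -0.1 0 -0.25 1; 0 0 0 -0.2 0 -0.5 1; 0 0 0 -0.26 0 -0.65 1; 0 0 0 -0.32 0 -0.8 1; 0 0 0 -0.37 0 -0.95 1",
)

```text
time: 26.15
tool_pos: [555.5, -131.6, 99.9]
tcp_rot: [-180.0, 0.1, -2.2]
ft_force: [-3.5, 0.8, 1.1]
finger_gap: 18.3
```

apply_moves(
  targets="0 0 0 -0.14 0 -0.41 1; 0 0 0 -0.27 0 -0.82 1; 0 0 0 -0.37 0 -1.16 1; 0 0 0 -0.46 0 -1.49 1; 0 0 0 -0.55 0 -1.83 1",
)

```text
time: 26.65
tool_pos: [550.9, -131.4, 118.7]
tcp_rot: [180.0, 0.0, -2.2]
ft_force: [-1.4, -0.5, -1.3]
finger_gap: 18.1
```

apply_moves(
  targets="0 0 0 -0.12 0 -0.6 1; 0 0 0 -0.22 0 -1.2 1; 0 0 0 -0.29 0 -1.8 1; 0 0 0 -0.32 0 -2.4 1; 0 0 0 -0.33 0 -3 1",
)

```text
time: 27.15
tool_pos: [548.5, -131.3, 149.6]
tcp_rot: [180.0, -0.1, -2.2]
ft_force: [4.7, -0.4, -2.7]
finger_gap: 17.9
```

apply_moves(
  targets="0 0 0 0 0 -0.6 1; 0 0 0 0.02 0 -1.18 1; 0 0 0 0.08 0 -1.8 1; 0 0 0 0.17 0 -2.43 1; 0 0 0 0.29 0 -3.05 1",
)

```text
time: 27.65
tool_pos: [552.6, -131.5, 180.0]
tcp_rot: [180.0, -0.3, -2.2]
ft_force: [14.5, -1.1, -7.2]
finger_gap: 17.8
```

apply_moves(
  targets="0 0 0 0.15 0 -0.61 1; 0 0 0 0.32 0 -1.21 1; 0 0 0 0.52 0 -1.81 1; 0 0 0 0.75 0 -2.4 1; 0 0 0 1 0 -2.97 1",
)

```text
time: 28.15
tool_pos: [562.2, -131.8, 208.8]
tcp_rot: [180.0, -0.2, -2.2]
ft_force: [13.0, -0.6, -7.5]
finger_gap: 18.0
```

apply_moves(
  targets="0 0 0 0.15 0 -0.3 1; 0 0 0 0.28 0 -0.57 1; 0 0 0 0.42 0 -0.82 1; 0 0 0 0.55 0 -1.06 1; 0 0 0 0.55 0 -1.06 1",
)

```text
time: 28.65
tool_pos: [567.0, -132.0, 218.6]
tcp_rot: [180.0, -0.1, -2.2]
ft_force: [11.2, -2.9, -9.2]
finger_gap: 18.0
```

```bash
python3 - <<'E'
from h import *
save("scene","s9.png",(120,320,170,400),3.2)
s=sense(); print(s['tool_pos'],s['ft_force'],s['finger_gap'])
for q in(0,.05,.1,.2):
    x=-140*np.cos(.6-q); z=165+140*np.sin(.6-q); rc=w2p("scene",[*pw(x,-152),z])[0]; print(q,((rc[1]-170)*3.2).round(0),((rc[0]-120)*3.2).round(0))
E
```

```text
[ 566.88186082 -131.99470195  218.43458279] [10.57344758 -2.40595928 -9.57159339] 18.044987817591487
0 276.0 178.0
0.05 280.0 182.0
0.1 284.0 186.0
0.2 291.0 195.0
```

View pics/s9.png

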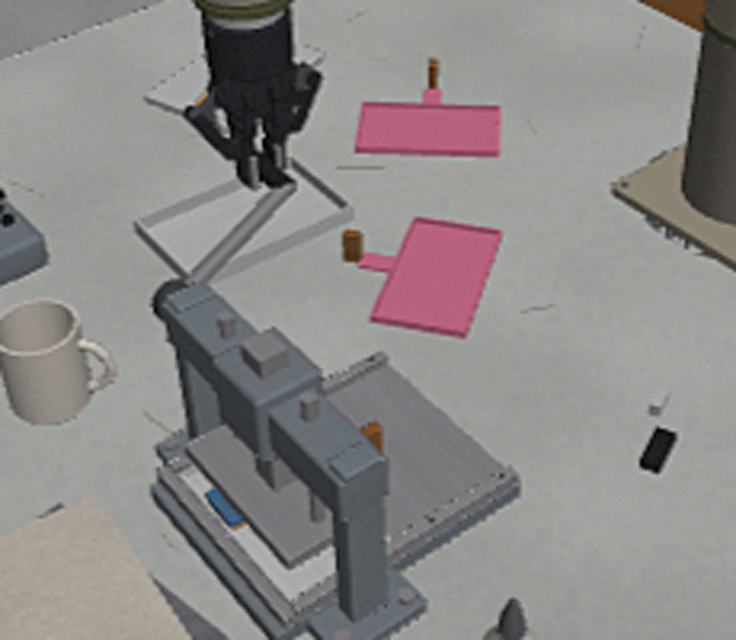

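The lever is near the top, but a tile edge is now visible behind the platen at crop (225,507). I'll finish raising the lever, then measure that tile.

apply_moves(
  targets="0 0 0 0.1 0 -0.2 1; 0 0 0 0.2 0 -0.35 1; 0 0 0 0.3 0 -0.5 1; 0 0 0 0.3 0 -0.5 1; 0 0 0 0.3 0 -0.5 1",
)

```text
time: 29.2
tool_pos: [569.7, -132.1, 223.6]
tcp_rot: [180.0, -0.0, -2.2]
ft_force: [9.5, -2.8, -7.3]
finger_gap: 18.3
```

```bash
python3 - <<'E'
from h import *
s=sense(); print(s['tool_pos'],s['ft_force'],s['finger_gap'])
im=snapshot("scene"); h=cv2.cvtColor(im,cv2.COLOR_RGB2HSV); m=cv2.inRange(h,(98,80,40),(120,255,255))
ri=R.from_euler('z',-PY,degrees=True)
ys,xs=np.nonzero(m[:,:500])
for z in (37,):
    W=np.array([ri.apply([*(p2w("scene",(y,x),z)[:2]-PO),0])[:2] for y,x in zip(ys,xs)])
    print(len(W),W.min(0).round(0),W.max(0).round(0)); 
    for y in range(int(W[:,1].min()),int(W[:,1].max())+1,5):
        k=abs(W[:,1]-y)<3
        if k.any(): print(y,W[k,0].min().round(),W[k,0].max().round())
# occlusion: platen back top edge in line of sight onto z=37
for yy in(-60,-30,0,30):
    for zz in (74,59):
        rc=w2p("scene",[*pw(45,yy),zz])[0]; print('platen edge',zz,yy,ri.apply([*(p2w("scene",rc,37)[:2]-PO),0])[:2].round(0))
E
```

```text
[ 569.70694474 -132.13873256  223.55349204] [ 9.51055038 -2.78744351 -7.29356381] 18.308841869253282
59 [ 36. -48.] [49. -2.]
-47 39.0 47.0
-42 36.0 47.0
-37 38.0 49.0
-32 38.0 48.0
-27 38.0 48.0
-22 37.0 48.0
-17 37.0 49.0
-12 37.0 49.0
-7 37.0 49.0
-2 39.0 47.0
platen edge 74 -60 [ 31. -92.]
platen edge 59 -60 [ 37. -79.]
platen edge 74 -30 [ 31. -61.]
platen edge 59 -30 [ 37. -48.]
platen edge 74 0 [ 31. -30.]
platen edge 59 0 [ 37. -17.]
platen edge 74 30 [31.  2.]
platen edge 59 30 [37. 13.]
```

Tile A was knocked back to about (26,−25) in the tray. It is still flat and within the allowed range. I'll finish the lever and release it.

apply_moves(
  targets="0 0 0 0.1 0 -0.2 1; 0 0 0 0.2 0 -0.4 1; 0 0 0 0.2 0 -0.4 1; 0 0 0 0.2 0 -0.4 1; 0 0 0 0.2 0 -0.4 1",
)

```text
time: 29.75
tool_pos: [572.2, -132.2, 227.8]
tcp_rot: [180.0, -0.1, -2.2]
ft_force: [10.1, -2.1, -7.8]
finger_gap: 18.6
```

apply_moves(
  targets="0 0 0 0 0 0 5; 0 0 0 0 0 0 5; 0 0 0 0 0 0 5; 0 0 0 0 0 0 5; 0 0 0 0 0 -3 5",
)

```text
time: 30.25
tool_pos: [568.6, -131.4, 253.7]
tcp_rot: [-179.9, 0.5, -2.2]
ft_force: [0.5, -0.1, 0.1]
finger_gap: 50.1
```

apply_moves(
  targets="0 0 0 0 0 -3.5 5; 0 0 0 0 0 -7 5; 0 0 0 0 0 -7 5; 0 0 0 0 0 -7 5; 0 0 0 0 0 -7 5",
)

```text
time: 30.75
tool_pos: [570.7, -132.0, 327.0]
tcp_rot: [-180.0, 0.1, -2.2]
ft_force: [-0.8, -0.3, 0.4]
finger_gap: 49.9
```

```bash
python3 - <<'E'
from h import *
s=sense(); print(s['tool_pos'],s['ft_force'],s['finger_gap'])
snapshot("scene")
for q in ("lever_grip","lever_pivot","tray_handle"):
    print(q,[(np.round(d['at'],1).tolist(),round(d['confidence'],2)) for d in place_of("scene",q)][:4])
for q in(0,.1,.2):
    x=-140*np.cos(.6-q); z=165+140*np.sin(.6-q); print(q,w2p("scene",[*pw(x,-189),z])[0])
print('handle home', w2p("scene",[*pw(-97,0),48])[0])
plan([(520,0,310,20,6),(540,56,160,60,5),(597,56,100,87.9,4)])
E
```

```text
[ 570.70161963 -131.96306135  327.02673017] [-0.76897366 -0.27257906  0.36845779] 49.94125532236707
lever_grip [([171.4, 250.7], 0.92), ([277.9, 241.9], 0.29)]
lever_pivot [([206.1, 219.7], 0.73), ([279.2, 256.1], 0.55)]
tray_handle [([257.2, 284.3], 0.84), ([141.0, 302.7], 0.67), ([269.4, 430.4], 0.59)]
0 [169.6756648  249.24841302]
0.1 [172.15423548 251.72744124]
0.2 [174.92516306 253.82654097]
handle home [257.11312856 285.08199851]
t 30.9 pose [ 570.6 -131.9  326.9   -2.2] rot [-1.8e+02  1.0e-01 -2.2e+00] gap 50.0 F [ 0.3  0.6 -0.6]
0 0 -0.097 -1.39 -3.25 0.42 6; 0 0 -0.194 -2.78 -6.5 0.85 6; 0 0 -0.29 -4.17 -9.74 1.27 6; 0 0 -0.387 -5.56 -12.99 1.69 6; 0 0 -0.503 -5.26 -13.94 4.19 5
0 0 -0.116 0.72 -0.68 2.5 5; 0 0 -0.233 1.43 -1.37 5 5; 0 0 -0.349 2.15 -2.05 7.5 5; 0 0 -0.465 2.87 -2.74 10 5; 0 0 -0.582 3.58 -3.42 12.5 5
0 0 -0.122 0.71 1.23 1.5 4; 0 0 -0.243 1.43 2.47 3 4; 0 0 -0.365 2.14 3.7 4.5 4; 0 0 -0.487 2.85 4.94 6 4; 0 0 -0.487 2.85 4.94 6 4
```

apply_moves(
  targets="0 0 -0.097 -1.39 -3.25 0.42 6; 0 0 -0.194 -2.78 -6.5 0.85 6; 0 0 -0.29 -4.17 -9.74 1.27 6; 0 0 -0.387 -5.56 -12.99 1.69 6; 0 0 -0.503 -5.26 -13.94 4.19 5",
)

```text
time: 31.45
tool_pos: [524.0, 11.9, 289.2]
tcp_rot: [179.9, -0.3, 27.0]
ft_force: [1.0, -0.1, 0.9]
finger_gap: 50.1
```

apply_moves(
  targets="0 0 -0.116 0.72 -0.68 2.5 5; 0 0 -0.233 1.43 -1.37 5 5; 0 0 -0.349 2.15 -2.05 7.5 5; 0 0 -0.465 2.87 -2.74 10 5; 0 0 -0.582 3.58 -3.42 12.5 5",
)

```text
time: 31.95
tool_pos: [540.2, 56.2, 159.9]
tcp_rot: [-180.0, 0.0, 60.3]
ft_force: [-1.1, -0.1, 0.2]
finger_gap: 50.2
```

apply_moves(
  targets="0 0 -0.122 0.71 1.23 1.5 4; 0 0 -0.243 1.43 2.47 3 4; 0 0 -0.365 2.14 3.7 4.5 4; 0 0 -0.487 2.85 4.94 6 4; 0 0 -0.487 2.85 4.94 6 4",
)

```text
time: 32.45
tool_pos: [596.4, 55.7, 98.2]
tcp_rot: [-179.7, 0.0, 88.0]
ft_force: [-0.1, -0.5, -0.3]
finger_gap: 40.2
```

```bash
python3 - <<'E'
from h import *
plan([(597.5,56,34,87.9,4,16,1),(597.5,56,34,87.9,.8,16,4)])
E
```

```text
t 32.5 pose [596.4  55.7  98.2  88. ] rot [-179.7    0.    88. ] gap 40.2 F [-0.1 -0.5 -0.3]
0 0 0 0.01 0.02 1.28 4; 0 0 0.001 0.02 0.04 2.57 4; 0 0 0.001 0.02 0.06 3.85 4; 0 0 0.002 0.03 0.08 5.13 4; 0 0 0.002 0.04 0.1 6.42 4
0 0 -0 0 0 -0 4; 0 0 -0 0 0 -0 0.8; 0 0 -0 0 0 -0 0.8; 0 0 -0 0 0 -0 0.8; 0 0 -0 0 0 -0 0.8
0 0 -0 0 0 -0 0.8; 0 0 -0 0 0 -0 0.8; 0 0 -0 0 0 -0 0.8; 0 0 -0 0 0 -0 0.8; 0 0 -0 0 0 -0 0.8
```

apply_moves(
  targets="0 0 0 0.01 0.02 1.28 4; 0 0 0 0.02 0.04 2.57 4; 0 0 0 0.02 0.06 3.85 4; 0 0 0 0.03 0.08 5.1 4; 0 0 0 0.04 0.1 6.2 4",
  force=50,
)

```text
time: 32.95
tool_pos: [598.0, 56.2, 38.2]
tcp_rot: [-180.0, 0.0, 87.9]
ft_force: [0.1, -0.3, -1.2]
finger_gap: 40.1
```

apply_moves(
  targets="0 0 0 0 0 0 4; 0 0 0 0 0 0 0.8; 0 0 0 0 0 0 0.8; 0 0 0 0 0 0 0.8; 0 0 0 0 0 0 0.8",
)

```text
time: 33.45
tool_pos: [599.3, 56.1, 40.4]
tcp_rot: [179.9, -0.0, 87.9]
ft_force: [-0.7, -1.5, 1.8]
finger_gap: 11.1
```

apply_moves(
  targets="0 0 0 0 0 0 0.8; 0 0 0 0 0 -0.2 0.8; 0 0 0 0 0 -0.4 0.8; 0 0 0 0 0 -0.6 0.8; 0 0 0 0 0 -0.8 0.8",
)

```text
time: 33.95
tool_pos: [598.0, 56.1, 46.8]
tcp_rot: [-179.9, 0.0, 87.9]
ft_force: [-0.0, 0.1, -4.0]
finger_gap: 11.3
```

apply_moves(
  targets="0 0 0 0 0 -0.15 0.8; 0 0 0 0 -0.5 -0.25 0.8; 0 0 0 0 -1.2 -0.25 0.8; 0 0 0 0 -2.2 -0.25 0.8; 0 0 0 0 -3.2 -0.25 0.8",
)

```text
time: 34.45
tool_pos: [565.2, 57.4, 49.6]
tcp_rot: [-179.9, 0.0, 87.9]
ft_force: [-0.4, 0.1, -3.9]
finger_gap: 10.6
```

apply_moves(
  targets="0 0 0 0 -1 0 0.8; 0 0 0 0 -2 0 0.8; 0 0 0 0 -3 0 0.8; 0 0 0 0 -4 0 0.8; 0 0 0 0 -5 0 0.8",
)

```text
time: 34.95
tool_pos: [515.9, 59.2, 50.1]
tcp_rot: [180.0, -0.0, 87.9]
ft_force: [0.7, 0.6, -3.1]
finger_gap: 10.9
```

apply_moves(
  targets="0 0 0 0 -1 0 0.8; 0 0 0 0 -2 0 0.8; 0 0 0 0 -3 0 0.8; 0 0 0 0 -4 0 0.8; 0 0 0 0 -4.3 0 0.8",
)

```text
time: 35.45
tool_pos: [472.4, 60.8, 49.7]
tcp_rot: [-180.0, 0.0, 87.9]
ft_force: [0.5, 0.1, -4.2]
finger_gap: 11.1
```

```bash
python3 - <<'E'
from h import *
s=sense(); print(s['tool_pos'],s['tcp_rot'],s['ft_force'],s['finger_gap'])
for b in blue("scene",z=44): print(b)
save("scene","s10.png",(120,320,200,420),3.6)
E
```

```text
[472.37690339  60.83015927  49.74763334] [-1.79953785e+02  1.14172636e-03  8.78995438e+01] [ 0.52323411  0.0592993  -4.22878595] 11.073036511885363
(np.int32(2571), [143.3, 617.7], [-862.2999877929688, 450.5], [761.0, 150.5], 10.4)
(np.int32(86), [251.3, 283.8], [583.5999755859375, 31.899999618530273], [43.0, 21.3], 86.2)
(np.int32(177), [259.3, 298.9], [570.2999877929688, 85.5], [46.7, 44.3], 86.7)
```

View pics/s10.png

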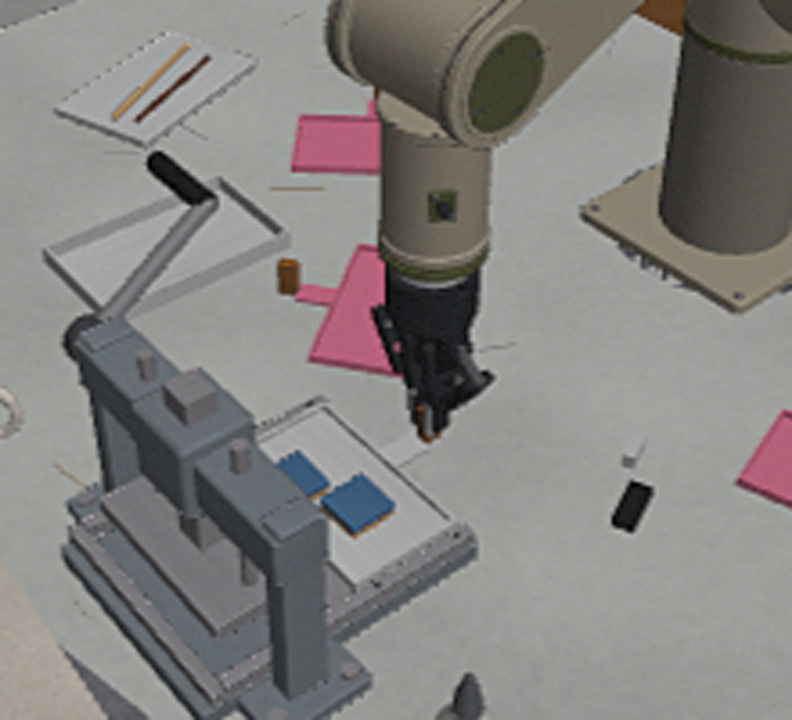

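The tray is over the apron, with both tiles flat at crop (303,475) and (357,503), and the lever is up. I'll lower the tray and release it.

apply_moves(
  targets="0 0 0 0 0 0.15 0.8; 0 0 0 0 0 0.3 0.8; 0 0 0 0 0 0.4 0.8; 0 0 0 0 0 0.45 0.8; 0 0 0 0 0 0.45 0.8",
)

```text
time: 36.05
tool_pos: [474.0, 60.7, 45.6]
tcp_rot: [180.0, 0.0, 87.9]
ft_force: [-0.4, 0.1, -1.7]
finger_gap: 11.1
```

apply_moves(
  targets="0 0 0 0 0 0 0.8; 0 0 0 0 0 0 3.5; 0 0 0 0 0 0 3.5; 0 0 0 0 0 0 3.5; 0 0 0 0 0 -2 3.5",
)

```text
time: 36.55
tool_pos: [471.5, 60.7, 63.3]
tcp_rot: [-179.7, 0.0, 87.9]
ft_force: [-0.4, 0.6, -0.4]
finger_gap: 34.8
```

apply_moves(
  targets="0 0 0 0 0 -4 4; 0 0 0 0 0 -6 5; 0 0 0 0 0 -6 6.5; 0 0 0 0 0 -6 6.5; 0 0 0 0 0 -6 6.5",
)

```text
time: 37.05
tool_pos: [472.8, 60.7, 124.2]
tcp_rot: [-179.9, 0.0, 87.9]
ft_force: [-0.3, -0.5, -0.6]
finger_gap: 64.8
```

```bash
python3 - <<'E'
from h import *
s=sense(); print(s['tool_pos'],s['tcp_rot'],s['ft_force'],s['finger_gap'])
for c in("scene","top"):
  im=snapshot(c)
  for b in blue(c,im,z=42): print(c,b)
snapshot("top"); print([(np.round(d['at'],1).tolist(),round(d['confidence'],2),p2w("top",d['at'],0).round(0)) for d in place_of("top","pencil_box")])
snapshot("scene"); print([(np.round(d['at'],1).tolist(),round(d['confidence'],2),p2w("scene",d['at'],0).round(0)) for d in place_of("scene","pencil_box")])
print([(np.round(d['at'],1).tolist(),round(d['confidence'],2),p2w("scene",d['at'],25).round(0)) for d in place_of("scene","tray")])
plan([(500,72,140,50,6.5,35),(569,86.5,100,-2.2,6,35,1)])
E
```

```text
[472.79758448  60.71595428 124.15704705] [-1.79884762e+02  7.51076786e-03  8.78897808e+01] [-0.2766211  -0.48491417 -0.64994083] 64.76234267860754
scene (np.int32(2567), [143.4, 617.7], [-866.4000244140625, 450.0], [762.7, 150.9], 10.4)
scene (np.int32(80), [252.0, 283.9], [583.9000244140625, 32.70000076293945], [46.3, 18.9], 86.8)
scene (np.int32(175), [260.4, 298.5], [572.7999877929688, 86.5999984741211], [46.1, 43.6], 87.9)
top (np.int32(69), [161.5, 322.9], [597.9000244140625, 28.899999618530273], [29.3, 29.2], 0.9)
[([198.6, 424.6], 0.63, array([ 471., -351.,    0.])), ([143.8, 250.2], 0.36, array([666., 301.,   0.]))]
[([190.9, 249.7], 0.87, array([ 462., -322.,    0.]))]
[([162.4, 305.3], 0.89, array([ 212., -303.,   25.])), ([258.8, 438.1], 0.89, array([245., 342.,  25.])), ([260.4, 291.9], 0.85, array([578.,  62.,  25.])), ([206.6, 306.0], 0.64, array([385., -98.,  25.]))]
t 37.4 pose [473.4  60.7 125.   87.9] rot [-179.9    0.    87.9] gap 65.0 F [-0.4  1.1  0.7]
0 0 0.11 0.2 0.44 -0.25 6.5; 0 0 0.22 0.41 0.87 -0.5 6.5; 0 0 0.331 0.61 1.31 -0.75 6.5; 0 0 0.441 0.82 1.74 -1 6.5; 0 0 0.551 1.02 2.18 -1.25 6.5
0 0 0.11 0.4 0.26 -0.25 6.5; 0 0 0.24 1.12 0.97 0.32 6; 0 0 0.371 1.84 1.68 0.89 6; 0 0 0.501 2.56 2.38 1.46 6; 0 0 0.631 3.28 3.09 2.04 6
0 0 0.13 1 0.15 0.57 6; 0 0 0.26 1.99 0.29 1.14 6; 0 0 0.39 2.99 0.44 1.71 6; 0 0 0.39 2.99 0.44 1.71 6; 0 0 0.39 2.99 0.44 1.71 6
```

apply_moves(
  targets="0 0 0.11 0.2 0.44 -0.25 6.5; 0 0 0.22 0.41 0.87 -0.5 6.5; 0 0 0.331 0.61 1.31 -0.75 6.5; 0 0 0.441 0.82 1.74 -1 6.5; 0 0 0.551 1.02 2.18 -1.25 6.5",
  force=40,
)

```text
time: 37.9
tool_pos: [496.0, 70.2, 137.9]
tcp_rot: [-180.0, 0.0, 56.1]
ft_force: [-0.1, 0.5, 0.2]
finger_gap: 64.9
```

apply_moves(
  targets="0 0 0.11 0.4 0.26 -0.25 6.5; 0 0 0.24 1.12 0.97 0.32 6; 0 0 0.371 1.84 1.68 0.89 6; 0 0 0.501 2.56 2.38 1.46 6; 0 0 0.631 3.28 3.09 2.04 5.4",
)

```text
time: 38.4
tool_pos: [540.1, 80.4, 117.2]
tcp_rot: [-180.0, 0.0, 19.9]
ft_force: [0.3, -0.8, -0.6]
finger_gap: 54.1
```

apply_moves(
  targets="0 0 0.13 1 0.15 0.57 5.4; 0 0 0.26 1.99 0.29 1.14 5.4; 0 0 0.39 2.99 0.44 1.71 5.4; 0 0 0.39 2.99 0.44 1.71 5.4; 0 0 0.39 2.99 0.44 1.71 5.4",
)

```text
time: 38.9
tool_pos: [568.9, 86.4, 100.2]
tcp_rot: [180.0, 0.1, -1.9]
ft_force: [-0.5, 0.1, 0.6]
finger_gap: 53.8
```

```bash
python3 - <<'E'
from h import *
c=[p2w("scene",(120+y/3.6-.4,200+x/3.6-.4),20)[:2] for x,y in [(43,258),(220,180),(290,238)]]
print(np.round(c,0),'centre',(c[0]+c[2])/2,[np.degrees(np.arctan2(*(c[j]-c[i])[::-1])) for i,j in((0,1),(1,2))],[np.linalg.norm(c[j]-c[i]) for i,j in((0,1),(1,2))])
# gross check that the box region did not change since the start
im=snapshot("top").astype(int); im0=cv2.imread('pics/top0.png')[:,:,::-1].astype(int)
print('box diff',abs(im-im0)[155:240,395:455].mean(), 'ref',abs(im-im0)[290:330,300:310].mean())
plan([(571,85,60,-2.2,5.4,15),(571,85,31,-2.2,5.4,10,1),(571,85,31,-2.2,3.5,25,5)])
E
```

```text
[[ 580. -386.]
 [ 368. -382.]
 [ 375. -253.]] centre [ 477.29181035 -319.56686019] [np.float64(178.846355056496), np.float64(87.02631638071682)] [np.float64(211.6067333474296), np.float64(128.3893202713237)]
box diff 1.5754901960784313 ref 14.19
t 39.0 pose [568.9  86.4 100.5  -2. ] rot [180.   0.  -2.] gap 54.1 F [-0.7 -0.4 -0.8]
0 0 0.001 0.07 0.04 1.35 5.4; 0 0 0.003 0.14 0.09 2.7 5.4; 0 0 0.004 0.21 0.13 4.05 5.4; 0 0 0.004 0.21 0.13 5.01 5.4; 0 0 0.004 0.21 0.13 5.98 5.4
0 0 -0 0 0 0.97 5.4; 0 0 -0 0 0 0.97 5.4; 0 0 -0 0 0 0.97 3.5; 0 0 -0 0 0 0.97 3.5; 0 0 -0 0 0 0.97 3.5
0 0 -0 0 0 -0 3.5; 0 0 -0 0 0 -0 3.5; 0 0 -0 0 0 -0 3.5; 0 0 -0 0 0 -0 3.5; 0 0 -0 0 0 -0 3.5
```

apply_moves(
  targets="0 0 0 0.07 0.04 1.35 5.4; 0 0 0.004 0.14 0.09 2.7 5.4; 0 0 0.004 0.21 0.13 4.05 5.4; 0 0 0.004 0.21 0.13 5.01 5.4; 0 0 0.004 0.21 0.13 5.98 5.4",
)

```text
time: 39.45
tool_pos: [570.7, 85.0, 39.1]
tcp_rot: [180.0, 0.1, -2.4]
ft_force: [-0.3, -1.2, 0.2]
finger_gap: 53.9
```

apply_moves(
  targets="0 0 0 0 0 0.5 5.4; 0 0 0 0 0 0.85 5.4; 0 0 0 0 0 0.85 3.5; 0 0 0 0 0 0.85 3.5; 0 0 0 0 0 0.85 3.5",
)

```text
time: 39.95
tool_pos: [571.8, 85.1, 32.8]
tcp_rot: [-180.0, -0.1, -2.4]
ft_force: [-0.4, 0.2, -0.0]
finger_gap: 42.5
```

apply_moves(
  targets="0 0 0 0 0 0 3.5; 0 0 0 0 0 0 3.5; 0 0 0 0 0 0 3.5; 0 0 0 0 0 -1 3.5; 0 0 0 0 0 -3 3.5",
)

```text
time: 40.45
tool_pos: [569.8, 85.0, 61.1]
tcp_rot: [180.0, 0.2, -2.4]
ft_force: [-0.3, -0.9, 0.0]
finger_gap: 42.6
```

```bash
python3 - <<'E'
from h import *
for b in blue("scene",z=65): print(b)
B=np.array([472,-330])+R.from_euler('z',-2.1,degrees=True).apply([40,0,0])[:2]; print(B)
plan([(500,85,290,-2.2,3.5,42),(480,-100,310,-2.2,3.5,42),(B[0],B[1],150,-2.2,3.5,42,1)])
E
```

```text
(np.int32(2575), [143.3, 617.7], [-816.7999877929688, 457.1000061035156], [743.3, 147.0], 10.4)
(np.int32(145), [252.8, 300.8], [562.5999755859375, 84.9000015258789], [49.0, 43.5], 84.9)
(np.int32(54), [252.5, 283.0], [600.4000244140625, 50.400001525878906], [45.2, 13.6], 86.8)
[ 511.97313575 -331.46574835]
t 40.5 pose [572.9  85.2  66.2  -2.4] rot [-180.    -0.2   -2.4] gap 42.6 F [3.  0.8 1.5]
0 0 -0.001 -1.21 0.05 -3.73 3.5; 0 0 -0.001 -2.43 0.11 -7.46 3.5; 0 0 -0.002 -3.64 0.16 -11.19 3.5; 0 0 -0.002 -4.86 0.22 -14.92 3.5; 0 0 -0.003 -6.07 0.27 -18.65 3.5
0 0 -0.001 -1.21 0.05 -3.73 3.5; 0 0 -0.001 -1.47 3.76 -4.13 3.5; 0 0 -0.001 -1.73 7.48 -4.53 3.5; 0 0 -0.001 -1.98 11.19 -4.93 3.5; 0 0 -0.001 -2.24 14.9 -5.33 3.5
0 0 -0 -0.26 3.71 -0.4 3.5; 0 0 -0 0.33 7 1.89 3.5; 0 0 -0 0.91 10.29 4.17 3.5; 0 0 -0 1.49 13.57 6.46 3.5; 0 0 -0 2.08 16.86 8.74 3.5
0 0 -0 0.58 3.29 2.29 3.5; 0 0 -0 1.17 6.57 4.57 3.5; 0 0 -0 1.75 9.86 6.86 3.5; 0 0 -0 1.75 9.86 6.86 3.5; 0 0 -0 1.75 9.86 6.86 3.5
```

apply_moves(
  targets="0 0 0 -1.21 0.05 -3.73 3.5; 0 0 0 -2.43 0.11 -7.46 3.5; 0 0 0 -3.64 0.16 -11.19 3.5; 0 0 0 -4.86 0.22 -14.92 3.5; 0 0 0 -6.07 0.27 -18.65 3.5",
)

```text
time: 41.0
tool_pos: [510.1, 84.9, 250.7]
tcp_rot: [-180.0, -0.1, -2.4]
ft_force: [0.4, -0.0, -0.7]
finger_gap: 42.6
```

apply_moves(
  targets="0 0 0 -1.21 0.05 -3.73 3.5; 0 0 0 -1.47 3.76 -4.13 3.5; 0 0 0 -1.73 7.48 -4.53 3.5; 0 0 0 -1.98 11.19 -4.93 3.5; 0 0 0 -2.24 14.9 -5.33 3.5",
)

```text
time: 41.5
tool_pos: [481.8, -64.2, 302.9]
tcp_rot: [180.0, -0.1, -2.4]
ft_force: [0.4, -0.2, 0.8]
finger_gap: 43.3
```

apply_moves(
  targets="0 0 0 -0.26 3.71 -0.4 3.5; 0 0 0 0.33 7 1.89 3.5; 0 0 0 0.91 10.29 4.17 3.5; 0 0 0 1.49 13.57 6.46 3.5; 0 0 0 2.08 16.86 8.74 3.5",
)

```text
time: 42.0
tool_pos: [495.8, -233.9, 214.4]
tcp_rot: [180.0, -0.1, -2.4]
ft_force: [0.5, 0.1, 0.4]
finger_gap: 42.8
```

apply_moves(
  targets="0 0 0 0.58 3.29 2.29 3.5; 0 0 0 1.17 6.57 4.57 3.5; 0 0 0 1.75 9.86 6.86 3.5; 0 0 0 1.75 9.86 6.86 3.5; 0 0 0 1.75 9.86 6.86 3.5",
)

```text
time: 42.5
tool_pos: [508.5, -331.8, 145.2]
tcp_rot: [-179.9, 0.1, -2.5]
ft_force: [0.6, 0.3, 0.6]
finger_gap: 42.7
```

```bash
python3 - <<'E'
from h import *
im=snapshot("top").astype(int); im0=cv2.imread('pics/top0.png')[:,:,::-1].astype(int)
print('box front part diff',abs(im-im0)[205:232,402:436].mean())
B=[512,-331.5]
plan([(*B,60,-2.2,3.5,22),(*B,14,-2.2,3.5,10,2)])
E
```

```text
box front part diff 23.066085693536674
t 42.5 pose [ 509.2 -331.4  146.5   -2.4] rot [-180.    -0.    -2.4] gap 42.8 F [ 1.1 -0.2 -0.3]
0 0 -0.001 0.07 -0 2.16 3.5; 0 0 -0.002 0.14 -0 4.32 3.5; 0 0 -0.003 0.21 -0 6.48 3.5; 0 0 -0.004 0.28 -0 8.65 3.5; 0 0 -0.004 0.28 -0 9.57 3.5
0 0 -0 0 0 0.92 3.5; 0 0 -0 0 0 1.84 3.5; 0 0 -0 0 0 2.76 3.5; 0 0 -0 0 0 3.68 3.5; 0 0 -0 0 0 3.68 3.5
0 0 -0 0 0 -0 3.5; 0 0 -0 0 0 -0 3.5; 0 0 -0 0 0 -0 3.5; 0 0 -0 0 0 -0 3.5; 0 0 -0 0 0 -0 3.5
```

```bash
python3 - <<'E'
from h import *
im=snapshot("scene").astype(int); im0=cv2.imread('pics/scene0.png')[:,:,::-1].astype(int)
d=abs(im-im0).mean(2)
print('rows160-215 x cols205-290, 5px blocks')
for r in range(160,215,5): print(r,[int(d[r:r+5,c:c+5].mean()) for c in range(205,290,5)])
E
```

```text
rows160-215 x cols205-290, 5px blocks
160 [2, 2, 2, 16, 67, 62, 50, 14, 2, 2, 2, 2, 2, 2, 3, 2, 1]
165 [2, 2, 2, 2, 4, 16, 3, 2, 3, 2, 2, 2, 2, 2, 2, 1, 2]
170 [2, 2, 2, 2, 2, 2, 2, 2, 2, 2, 2, 2, 2, 2, 2, 2, 2]
175 [2, 2, 3, 2, 3, 2, 2, 2, 2, 2, 2, 2, 2, 2, 2, 2, 2]
180 [2, 2, 2, 2, 2, 1, 2, 2, 2, 2, 2, 2, 2, 2, 2, 2, 2]
185 [2, 2, 2, 2, 2, 2, 2, 2, 1, 2, 2, 2, 2, 2, 2, 2, 2]
190 [2, 2, 2, 2, 2, 2, 2, 1, 2, 2, 2, 2, 2, 2, 2, 2, 2]
195 [2, 2, 1, 2, 2, 2, 1, 2, 2, 2, 2, 2, 2, 2, 2, 2, 2]
200 [2, 2, 2, 1, 2, 2, 1, 2, 2, 2, 2, 2, 2, 2, 2, 1, 2]
205 [2, 1, 2, 2, 1, 1, 2, 2, 2, 2, 2, 2, 2, 2, 2, 2, 2]
210 [2, 2, 2, 1, 2, 1, 2, 2, 2, 2, 2, 2, 2, 2, 2, 2, 2]
```

The box has not moved. I'll lower tile B. It was gripped with the TCP about 4 mm above the tray floor, so I'll release at z≈7.5.

apply_moves(
  targets="0 0 0 0.07 0 2.16 3.5; 0 0 -0.003 0.14 0 4.32 3.5; 0 0 -0.003 0.21 0 6.48 3.5; 0 0 -0.003 0.28 0 8.65 3.5; 0 0 -0.003 0.28 0 9.57 3.5",
)

```text
time: 43.1
tool_pos: [511.8, -330.2, 49.7]
tcp_rot: [-180.0, 0.0, -2.1]
ft_force: [-0.7, 0.2, -0.3]
finger_gap: 42.5
```

apply_moves(
  targets="0 0 0 0 0 0.92 3.5; 0 0 0 0 0 1.84 3.5; 0 0 0 0 0 2.76 3.5; 0 0 0 0 0 3.7 3.5; 0 0 0 0 0 3.7 3.5",
)

```text
time: 43.6
tool_pos: [510.9, -331.0, 11.6]
tcp_rot: [-179.9, 0.1, -2.2]
ft_force: [-0.7, 0.5, -0.5]
finger_gap: 42.9
```

apply_moves(
  targets="0 0 0 0 0 0.2 3.5; 0 0 0 0 0 0.4 3.5; 0 0 0 0 0 0.5 3.5; 0 0 0 0 0 0.5 3.5; 0 0 0 0 0 0.5 3.5",
)

```text
time: 44.1
tool_pos: [511.9, -331.8, 8.5]
tcp_rot: [180.0, -0.0, -2.2]
ft_force: [1.2, -0.1, 0.2]
finger_gap: 42.7
```

apply_moves(
  targets="0 0 0 0 0 0.1 3.5; 0 0 0 0 0 0.1 5.4; 0 0 0 0 0 0.1 5.4; 0 0 0 0 0 0.1 5.4; 0 0 0 0 0 -1 5.4",
)

```text
time: 44.6
tool_pos: [510.6, -330.7, 16.9]
tcp_rot: [-179.9, 0.2, -2.2]
ft_force: [-0.4, 0.6, -0.2]
finger_gap: 54.2
```

apply_moves(
  targets="0 0 0 0 0 -4 5.4; 0 0 0 0 0 -8 5.4; 0 0 0 0 0 -12 5.4; 0 0 0 0 0 -16 5.4; 0 0 0 0 0 -20 5.4",
)

```text
time: 45.1
tool_pos: [511.7, -331.5, 221.1]
tcp_rot: [180.0, -0.1, -2.2]
ft_force: [1.1, 0.1, 0.9]
finger_gap: 53.8
```

```bash
python3 - <<'E'
from h import *
for c in ("scene","top"):
    im=snapshot(c)
    for b in blue(c,im,z=17): print(c,'z17',b)
    for b in blue(c,im,z=42): print(c,'z42',b)
plan([(480,-100,310,30,6),(500,30,250,70,6),(597,29,110,87.8,6.5,42,1)])
E
```

```text
scene z17 (np.int32(2574), [143.3, 617.7], [-921.4000244140625, 441.8999938964844], [783.8, 155.0], 10.4)
scene z17 (np.int32(73), [191.5, 234.9], [515.7000122070312, -334.5], [46.7, 37.7], 8.1)
scene z17 (np.int32(79), [251.9, 283.8], [569.5, 12.899999618530273], [47.6, 19.4], 86.8)Traceback (most recent call last):
  File "<stdin>", line 5, in <module>
  File "h.py", line 24, in blue
    W=np.array([p2w(c,(y,x),z)[:2] for y,x in zip(ys,xs)],np.float32)
                ~~~^^^^^^^^^^^
  File "h.py", line 12, in p2w
    m,r=cam(c); d=r.apply([(rc[1]-m['cx'])/m['fx'],-(rc[0]-m['cy'])/m['fy'],-1]); p=m['position']
        ~~~^^^
  File "h.py", line 10, in cam
    m=camera_model(c); return m,R.from_euler('xyz',m['attitude'],degrees=True)
ValueError: time passes only in moves, steps and waits
```

```bash
cat >> h.py <<'E'
import functools
cam=functools.lru_cache(cam)
E
python3 - <<'E'
from h import *
plan([(480,-100,310,30,6),(500,30,250,70,6),(597,29,110,87.8,6.5,42,1)])
im=snapshot("top")
for b in blue("top",im,z=42): print('z42',b)
E
```

```text
t 45.1 pose [ 514.3 -333.6  229.9   -2.2] rot [179.6  -0.6  -2.2] gap 54.3 F [ 1.2 -0.7  5.9]
0 0 -0.094 -0.72 -3.87 -1.33 6; 0 0 -0.187 -1.45 -7.73 -2.67 6; 0 0 -0.281 -2.17 -11.6 -4 6; 0 0 -0.375 -2.89 -15.47 -5.34 6; 0 0 -0.469 -3.62 -19.34 -6.67 6
0 0 -0.094 1.1 -3.78 -1.33 6; 0 0 -0.21 2.31 -5.61 -0.33 6; 0 0 -0.326 3.51 -7.44 0.67 6; 0 0 -0.443 4.72 -9.27 1.67 6; 0 0 -0.559 5.93 -11.1 2.67 6
0 0 -0.116 1.99 -0.91 1 6; 0 0 -0.233 3.99 -1.82 2 6; 0 0 -0.295 5.04 -0.19 4.8 6.5; 0 0 -0.357 6.09 1.44 7.6 6.5; 0 0 -0.419 7.13 3.07 10.4 6.5
0 0 -0.062 0.29 1.92 2.8 6.5; 0 0 -0.124 0.59 3.84 5.6 6.5; 0 0 -0.124 0.59 3.84 5.6 6.5; 0 0 -0.124 0.59 3.84 5.6 6.5; 0 0 -0.124 0.59 3.84 5.6 6.5
z42 (np.int32(72), [162.0, 322.7], [596.2000122070312, 29.600000381469727], [33.0, 29.2], 0.9)
```

Tile B is in the box, seen in the scene view at about (515,−334). Now tile A.

apply_moves(
  targets="0 0 -0.094 -0.72 -3.87 -1.33 6; 0 0 -0.187 -1.45 -7.73 -2.67 6; 0 0 -0.281 -2.17 -11.6 -4 6; 0 0 -0.375 -2.89 -15.47 -5.34 6; 0 0 -0.469 -3.62 -19.34 -6.67 6",
)

```text
time: 45.7
tool_pos: [482.6, -135.5, 286.0]
tcp_rot: [180.0, -0.0, 24.8]
ft_force: [0.0, -0.0, 0.8]
finger_gap: 60.1
```

apply_moves(
  targets="0 0 -0.094 1.1 -3.78 -1.33 6; 0 0 -0.21 2.31 -5.61 -0.33 6; 0 0 -0.326 3.51 -7.44 0.67 6; 0 0 -0.443 4.72 -9.27 1.67 6; 0 0 -0.559 5.93 -11.1 2.67 6",
)

```text
time: 46.2
tool_pos: [490.8, -10.4, 258.5]
tcp_rot: [180.0, -0.0, 56.9]
ft_force: [-0.0, -0.8, 0.4]
finger_gap: 59.9
```

apply_moves(
  targets="0 0 -0.116 1.99 -0.91 1 6; 0 0 -0.233 3.99 -1.82 2 6; 0 0 -0.295 5.04 -0.19 4.8 6.5; 0 0 -0.357 6.09 1.44 7.6 6.5; 0 0 -0.419 7.13 3.07 10.4 6.5",
)

```text
time: 46.7
tool_pos: [556.5, 31.7, 154.1]
tcp_rot: [179.9, -0.0, 80.9]
ft_force: [1.0, -0.7, 0.0]
finger_gap: 65.1
```

apply_moves(
  targets="0 0 -0.062 0.29 1.92 2.8 6.5; 0 0 -0.124 0.59 3.84 5.6 6.5; 0 0 -0.124 0.59 3.84 5.6 6.5; 0 0 -0.124 0.59 3.84 5.6 6.5; 0 0 -0.124 0.59 3.84 5.6 6.5",
)

```text
time: 47.2
tool_pos: [595.1, 30.9, 100.1]
tcp_rot: [179.9, -0.0, 87.7]
ft_force: [0.3, 0.1, 0.7]
finger_gap: 65.0
```

```bash
python3 - <<'E'
from h import *
plan([(595,29,60,87.8,6.5,15),(595,29,33,87.8,6.5,10,1),(595,29,33,87.8,3.5,25,4)])
E
```

```text
t 47.2 pose [595.1  30.9 100.1  87.7] rot [179.9  -0.   87.7] gap 65.0 F [0.3 0.1 0.7]
0 0 -0 -0.06 -0 1.34 6.5; 0 0 -0.001 -0.13 -0 2.67 6.5; 0 0 -0.001 -0.19 -0 4.01 6.5; 0 0 -0.001 -0.19 -0 4.91 6.5; 0 0 -0.001 -0.19 -0 5.81 6.5
0 0 -0 0 0 0.9 6.5; 0 0 -0 0 0 0.9 6.5; 0 0 -0 0 0 0.9 3.5; 0 0 -0 0 0 0.9 3.5; 0 0 -0 0 0 0.9 3.5
0 0 -0 0 0 -0 3.5; 0 0 -0 0 0 -0 3.5; 0 0 -0 0 0 -0 3.5; 0 0 -0 0 0 -0 3.5; 0 0 -0 0 0 -0 3.5
```

apply_moves(
  targets="0 0 0 -0.06 0 1.34 6.5; 0 0 0 -0.13 0 2.67 6.5; 0 0 0 -0.15 0 4.01 6.5; 0 0 0 -0.15 0 4.91 6.5; 0 0 0 -0.15 0 5.81 6.5",
)

```text
time: 47.7
tool_pos: [593.8, 29.4, 38.8]
tcp_rot: [-179.9, 0.0, 87.8]
ft_force: [0.3, 0.1, 0.4]
finger_gap: 65.1
```

apply_moves(
  targets="0 0 0 0 0 0.5 6.5; 0 0 0 0 0 0.8 6.5; 0 0 0 0 0 0.8 3.5; 0 0 0 0 0 0.8 3.5; 0 0 0 0 0 0.8 3.5",
)

```text
time: 48.2
tool_pos: [594.9, 29.4, 32.8]
tcp_rot: [179.9, -0.0, 87.8]
ft_force: [0.1, -0.5, -1.6]
finger_gap: 42.9
```

apply_moves(
  targets="0 0 0 0 0 0 3.5; 0 0 0 0 0 0 3.5; 0 0 0 0 0 0 3.5; 0 0 0 0 0 -1 3.5; 0 0 0 0 0 -3 3.5",
)

```text
time: 48.7
tool_pos: [592.6, 29.4, 60.9]
tcp_rot: [-179.8, 0.0, 87.8]
ft_force: [-0.1, 0.2, -0.3]
finger_gap: 42.9
```

```bash
python3 - <<'E'
from h import *
im=snapshot("scene")
for b in blue("scene",im,z=70): print(b)
for b in blue("scene",im,z=17): print('17',b)
B=np.array([472,-330])+R.from_euler('z',-2.1,degrees=True).apply([-40,0,0])[:2]; print(B)
plan([(520,30,270,87.8,3.5,42),(450,-120,290,87.8,3.5,42),(B[0],B[1],150,87.8,3.5,42,1)])
E
```

```text
(np.int32(2570), [143.3, 617.7], [-805.7999877929688, 458.79998779296875], [739.1, 146.2], 10.4)
(np.int32(73), [191.5, 234.9], [549.4000244140625, -273.5], [44.0, 35.5], 8.1)
(np.int32(74), [246.1, 278.4], [597.2999877929688, 25.600000381469727], [53.0, 24.4], 55.5)
17 (np.int32(2570), [143.3, 617.7], [-921.2999877929688, 442.0], [783.8, 155.0], 10.4)
17 (np.int32(73), [191.5, 234.9], [515.7000122070312, -334.5], [46.7, 37.7], 8.1)
17 (np.int32(74), [246.1, 278.4], [566.5999755859375, -17.299999237060547], [56.3, 25.9], 55.5)
[ 432.02686425 -328.53425165]
t 48.8 pose [595.8  29.4  66.   87.8] rot [179.8   0.   87.8] gap 42.4 F [3.2 0.6 2.2]
0 0 -0 -0.04 -1.26 -3.4 3.5; 0 0 -0 -0.08 -2.52 -6.8 3.5; 0 0 -0 -0.12 -3.79 -10.2 3.5; 0 0 -0 -0.16 -5.05 -13.6 3.5; 0 0 -0 -0.19 -6.31 -17 3.5
0 0 -0 -0.04 -1.26 -3.4 3.5; 0 0 -0 -3.85 -2.87 -3.9 3.5; 0 0 -0 -7.67 -4.47 -4.4 3.5; 0 0 -0 -11.48 -6.08 -4.9 3.5; 0 0 -0 -15.3 -7.68 -5.4 3.5
0 0 -0 -3.48 -0.17 2.33 3.5; 0 0 -0 -6.97 -0.33 4.67 3.5; 0 0 -0 -10.45 -0.5 7 3.5; 0 0 -0 -13.94 -0.66 9.33 3.5; 0 0 -0 -17.42 -0.83 11.67 3.5
0 0 -0 -3.48 -0.17 2.33 3.5; 0 0 -0 -3.48 -0.17 2.33 3.5; 0 0 -0 -3.48 -0.17 2.33 3.5; 0 0 -0 -3.48 -0.17 2.33 3.5; 0 0 -0 -3.48 -0.17 2.33 3.5
```

apply_moves(
  targets="0 0 0 -0.04 -1.26 -3.4 3.5; 0 0 0 -0.08 -2.52 -6.8 3.5; 0 0 0 -0.12 -3.79 -10.2 3.5; 0 0 0 -0.16 -5.05 -13.6 3.5; 0 0 0 -0.19 -6.31 -17 3.5",
)

```text
time: 49.25
tool_pos: [530.7, 29.9, 233.8]
tcp_rot: [180.0, 0.0, 87.8]
ft_force: [0.4, -0.4, -0.2]
finger_gap: 42.8
```

apply_moves(
  targets="0 0 0 -0.04 -1.26 -3.4 3.5; 0 0 0 -3.85 -2.87 -3.9 3.5; 0 0 0 -7.67 -4.47 -4.4 3.5; 0 0 0 -11.48 -6.08 -4.9 3.5; 0 0 0 -15.3 -7.68 -5.4 3.5",
)

```text
time: 49.75
tool_pos: [447.8, -121.0, 286.8]
tcp_rot: [179.9, 0.0, 87.8]
ft_force: [0.5, -0.0, -0.0]
finger_gap: 42.7
```

apply_moves(
  targets="0 0 0 -3.48 -0.17 2.33 3.5; 0 0 0 -6.97 -0.33 4.67 3.5; 0 0 0 -10.45 -0.5 7 3.5; 0 0 0 -13.94 -0.66 9.33 3.5; 0 0 0 -17.42 -0.83 11.67 3.5",
)

```text
time: 50.25
tool_pos: [433.3, -295.3, 169.0]
tcp_rot: [179.9, 0.0, 87.8]
ft_force: [0.1, 0.2, -0.7]
finger_gap: 42.5
```

apply_moves(
  targets="0 0 0 -3.48 -0.17 2.33 3.5; 0 0 0 -3.48 -0.17 2.33 3.5; 0 0 0 -3.48 -0.17 2.33 3.5; 0 0 0 -3.48 -0.17 2.33 3.5; 0 0 0 -3.48 -0.17 2.33 3.5",
)

```text
time: 50.75
tool_pos: [431.5, -328.0, 147.7]
tcp_rot: [179.9, 0.1, 87.8]
ft_force: [0.6, 0.2, -0.7]
finger_gap: 42.7
```

```bash
python3 - <<'E'
from h import *
im=snapshot("scene")
for b in blue("scene",im,z=17): print(b)
im=im.astype(int);im0=cv2.imread('pics/scene0.png')[:,:,::-1].astype(int); d=abs(im-im0).mean(2)
for r in range(165,210,5): print(r,[int(d[r:r+5,c:c+5].mean()) for c in range(205,290,5)])
plan([(432,-328.5,40,87.8,3.5,20),(432,-328.5,10,87.8,3.5,10,2)])
E
```

```text
(np.int32(2568), [143.3, 617.7], [-921.2999877929688, 442.1000061035156], [783.8, 155.0], 10.4)
(np.int32(56), [151.7, 249.9], [324.20001220703125, -516.2000122070312], [67.7, 32.3], 54.7)
(np.int32(72), [191.4, 235.0], [515.5, -334.6000061035156], [46.7, 37.7], 8.1)
165 [1, 1, 1, 1, 1, 1, 1, 2, 2, 2, 1, 2, 1, 2, 2, 1, 1]
170 [2, 1, 2, 1, 2, 1, 2, 1, 2, 3, 1, 1, 2, 2, 2, 2, 1]
175 [1, 2, 1, 1, 2, 2, 1, 2, 1, 2, 1, 1, 1, 1, 2, 1, 1]
180 [1, 1, 2, 1, 1, 1, 2, 1, 2, 1, 1, 1, 2, 2, 1, 1, 2]
185 [1, 1, 1, 1, 1, 13, 42, 13, 1, 1, 2, 1, 1, 1, 1, 1, 1]
190 [1, 1, 1, 2, 21, 75, 64, 9, 1, 2, 2, 1, 1, 1, 1, 1, 1]
195 [1, 1, 1, 1, 2, 46, 14, 1, 1, 1, 1, 1, 2, 2, 1, 1, 1]
200 [2, 2, 1, 1, 1, 1, 1, 1, 1, 1, 1, 1, 2, 1, 1, 1, 1]
205 [1, 1, 1, 1, 1, 1, 1, 1, 1, 1, 1, 1, 2, 1, 2, 1, 1]
t 50.8 pose [ 431.5 -328.   147.6   87.9] rot [1.799e+02 1.000e-01 8.790e+01] gap 43.0 F [-0.3  0.   0.6]
0 0 0 -0.01 0.01 1.79 3.5; 0 0 0 -0.02 0.02 3.59 3.5; 0 0 0 -0.02 0.03 5.38 3.5; 0 0 0.001 -0.03 0.04 7.17 3.5; 0 0 0.001 -0.04 0.05 8.96 3.5
0 0 0 -0.01 0.01 1.79 3.5; 0 0 0 -0.01 0.01 2.79 3.5; 0 0 0 -0.01 0.01 3.79 3.5; 0 0 0 -0.01 0.01 4.79 3.5; 0 0 0 -0.01 0.01 4.79 3.5
0 0 -0 0 0 -0 3.5; 0 0 -0 0 0 -0 3.5; 0 0 -0 0 0 -0 3.5; 0 0 -0 0 0 -0 3.5; 0 0 -0 0 0 -0 3.5
```

apply_moves(
  targets="0 0 0 0 0 1.79 3.5; 0 0 0 0 0 3.59 3.5; 0 0 0 0 0 5.38 3.5; 0 0 0 0 0 7.17 3.5; 0 0 0 0 0 8.96 3.5",
)

```text
time: 51.3
tool_pos: [431.4, -328.1, 57.0]
tcp_rot: [179.9, 0.1, 87.8]
ft_force: [0.3, -0.3, -0.1]
finger_gap: 42.5
```

apply_moves(
  targets="0 0 0 0 0 1.79 3.5; 0 0 0 0 0 2.79 3.5; 0 0 0 0 0 3.79 3.5; 0 0 0 0 0 4.7 3.5; 0 0 0 0 0 4.7 3.5",
)

```text
time: 51.8
tool_pos: [430.1, -327.8, 8.6]
tcp_rot: [-179.9, -0.1, 87.8]
ft_force: [-0.5, 1.4, 0.0]
finger_gap: 42.7
```

apply_moves(
  targets="0 0 0 0 0 0.1 3.5; 0 0 0 0 0 0.2 3.5; 0 0 0 0 0 0.2 3.5; 0 0 0 0 0 0.2 3.5; 0 0 0 0 0 0.2 3.5",
)

```text
time: 52.3
tool_pos: [430.7, -328.6, 7.9]
tcp_rot: [180.0, 0.0, 87.8]
ft_force: [0.3, 0.1, -0.6]
finger_gap: 43.0
```

apply_moves(
  targets="0 0 0 0 0 0 5.6; 0 0 0 0 0 0 5.6; 0 0 0 0 0 0 5.6; 0 0 0 0 0 0 5.6; 0 0 0 0 0 -1 5.6",
)

```text
time: 52.8
tool_pos: [429.5, -327.5, 16.5]
tcp_rot: [-179.9, -0.1, 87.8]
ft_force: [-0.5, -0.2, 0.9]
finger_gap: 56.0
```

apply_moves(
  targets="0 0 0 0 0 -4 5.6; 0 0 0 0 0 -8 5.6; 0 0 0 0 0 -12 5.6; 0 0 0 0 0 -15 5.6; 0 0 0 0 0 -18 5.6",
)

```text
time: 53.3
tool_pos: [430.7, -328.5, 200.4]
tcp_rot: [179.9, 0.1, 87.8]
ft_force: [0.1, -1.3, -0.5]
finger_gap: 55.9
```

```bash
python3 - <<'E'
from h import *
s=sense(); print(s['time'],s['tool_pos'],s['ft_force'])
im=snapshot("scene"); cv2.imwrite('pics/f.png',cv2.resize(im[130:320,170:400],None,fx=3.2,fy=3.2,interpolation=cv2.INTER_CUBIC)[:,:,::-1])
for b in blue("scene",im,z=17): print(b)
for q,z in (("tray",25),("tray_handle",53),("lever_grip",244)): print(q,[(np.round(d['at'],1).tolist(),round(d['confidence'],2),p2w("scene",d['at'],z).round(0)[:2]) for d in place_of("scene",q)])
print('grip q0',pw(-115.5,-189),'apron tray exp',pw(-127,0))
E
```

```text
53.3 [ 430.70213122 -328.52552291  200.39223165] [ 0.05901027 -1.34551348 -0.45229428]
(np.int32(2561), [143.4, 617.7], [-920.7999877929688, 442.1000061035156], [783.8, 155.0], 10.4)
(np.int32(61), [184.5, 257.6], [430.29998779296875, -315.8999938964844], [51.4, 32.4], 22.5)
(np.int32(72), [191.4, 235.0], [515.5, -334.6000061035156], [46.7, 37.7], 8.1)
tray [([161.3, 306.7], 0.81, array([ 203., -305.])), ([259.8, 293.6], 0.67, array([572.,  63.])), ([257.5, 434.4], 0.59, array([249., 332.])), ([204.7, 310.1], 0.56, array([368., -97.]))]
tray_handle [([266.8, 426.5], 0.89, array([322., 351.])), ([237.6, 315.7], 0.7, array([480.,  57.])), ([341.5, 324.7], 0.62, array([700., 336.])), ([142.8, 305.9], 0.61, array([ 145., -376.])), ([195.4, 281.0], 0.6, array([ 432., -173.])), ([208.3, 218.2], 0.19, array([ 629., -253.]))]
lever_grip [([170.9, 250.6], 0.98, array([ 572., -125.]))]
grip q0 [ 571.82983724 -132.42689925] apron tray exp [567.59360962  56.87525175]
```

View pics/f.png

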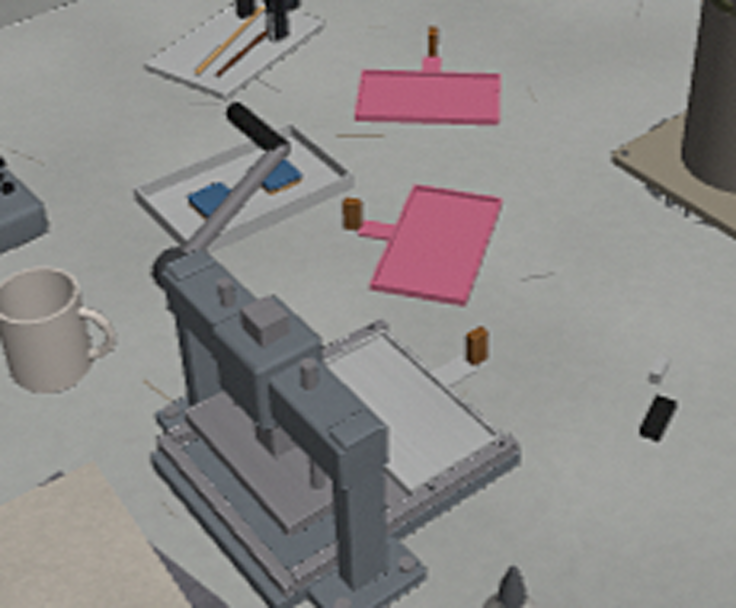

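Both tiles lie flat in the box, at crop (212,198) and (282,177). The tray is empty and flat on the apron, the lever is up, the mug is undisturbed, and the gripper is clear. I'll hand in.

```bash
python3 -c "
from bench import *
print(hand_in())"
```

```text
the job is handed in; nothing more can be done
None
```

The job is done and handed in at about 53 s of simulated time; the hand-in gives no verdict.

**What I did:** I laid both tiles (two were present) in the tray and slid it in until it dropped 5 mm into the pocket. I pulled the lever until the vertical force rose from about 7 to 36 N, then eased it up at about 0.5 rad/s. I lifted the tray over the lip, drew it onto the apron, and moved the tiles to the pencil box.

**Last checks:** the final picture shows both tiles flat and apart inside the box. The tray lies between the rails at about x = −125 mm in the press frame, the lever is up and the gripper is clear. The mug looks untouched in that picture. I did not measure the glue bottle's position, but its tip shows where it was.

**What disagreed:**
- **Tile knocked in the tray:** one tile moved about 26 mm to the tray's back rim while I was handling the lever, before the squeeze. It stayed flat and within limits.
- **Platen contact:** the force rose at about 1.0 rad by my reckoning instead of the stated 0.94, perhaps because the bar slipped a little in the grip. I could not read the force on each tile separately.
- **Box position:** the two cameras differed by about 13 mm. I used the top view, and the room in the box covered the difference.

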